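Open a dead cash drawer with the release rod

ROBOT

A 6-joint arm with a two-finger parallel gripper is mounted at the origin on the work surface. World frame = base frame: x ahead of the robot, y to its left, z up, the work surface at z = 0. Lengths are in m, angles in rad, forces in N, time in s.
With the tool pointing down it reaches from about 0.25 to 0.775 m from the base axis. Payload 4 kg.
Tool frame: the origin (TCP) lies midway between the tips of the shut fingers; the grasp point (between the pads) lies 19 mm behind it; z points along the fingers, x is the direction in which the jaws open and shut, and the axes are right-handed (so a half turn about z gives the same grasp; the last joint's range is limited). The gripper opens to 94 mm and grips with 3 to 60 N. Pads are 16 mm wide; open, the fingers measure 119 mm over their backs; the gripper's body (75 mm by 177 mm) begins 78 mm behind the grasp point.
Start: joints at [-1.371, 0.087, 1.371, -0, 1.684, -0.103], TCP at [0.164, -0.525, 0.174] pointing down, gripper open.
Joint ranges: [-3.1, 3.1], [-0.76, 2.03], [0.27, 2.55], [-1.08, 4.22], [0.17, 2.65], [-2.57, 2.57]. Speed limits (rad/s): [2.79, 2.79, 3.14, 3.14, 3.14, 3.14].

INTERFACE

Orientations are given as [roll, pitch, yaw] about the fixed x, y, z axes, in that order (R = Rz(yaw) Ry(pitch) Rx(roll)).
In Python, from bench import * gives the robot as it stands.
- The arm moves only by the tool send_rows, never from a script. Its argument "rows" is one flat list of numbers, 7 for each row, row after row: the shift along the world's x, y, z in mm, then the turn, a rotation vector about the world's x, y, z in degrees, then the opening, from 0 (shut) to 1 (fully open). A call has exactly 8 rows; each row shifts and turns the commanded pose from where the row before left it; what a row does not reach is not made up. A row lasts 1/8 s, in which the tool goes at most 62.5 mm and 10.7 degrees, less where a joint would pass 70% of its speed; a pose out of reach is approached as far as the arm can. A call is refused whole if a number of a shift passes 62.5 or a number of a turn 10.7, either way. A call with a gripper value outside its range is refused whole. The fingers move at their own pace and stop on an object; the grip force is fixed at half the most. Time passes only in rows, so rows that do not move let the fingers close, or fill a call up. It gives the time, the measured TCP pose, the force and the opening at its end, in the units of the state.
- get_obs(): the state, without advancing time (a new reading comes with each control period).
- snapshot(name): name is "side" or "top"; returns a dict with "color" (384x512x3 uint8, red, green, blue), "intrinsics" (3x3 intrinsics, pixels), "rvec" (rotation vector, rad) and "tvec" (3), from world to camera coordinates, as OpenCV has them. Camera axes: x right, y down, z forward; pixel columns grow to the right and rows downward; lengths in m; the calibration is good to about 2 mm. A picture is of the moment at which its call begins. There is no depth.
- close_job(): hands the job in, once; it reports no verdict.
The state is a dict: "time": time; "joint_positions": joint angles; "qvel": joint speeds; "joint_torque": joint torques, N m; "tool_pos": TCP position; "ee_rot": TCP orientation; "wrist_force": force on the tool from outside, world axes, zero at the start; "wrist_torque": the same for the moment, N m; "width": finger opening in m.
Only numpy, scipy, OpenCV 4.12 (cv2) and the standard library are available. Lean on these libraries where they do the work, as an engineer would, in place of code of your own. Each camera call takes 0.05 s, during which the arm holds its last target.

TASK

The power is out and the cash drawer on the shop counter stays locked. Take the thin release rod from the driver stand, push it gently straight down through the release hole in the drawer's top until the hidden spring latch lets go and the drawer springs ajar - stop there, the thin latch bends if it is forced against its stop. Put the rod back upright in the stand, seated down on its shoulder, pull the drawer out all the way, let go, and leave everything else on the counter as it is.

Things in the scene. Friction and masses are not known exactly. Their poses are not given: they have to be found in the camera images.
- cashbox: Cash drawer case, dark grey sheet steel, 330 wide (y) x 330 deep (x) x 92 mm high, fixed to the counter. Origin: counter height, under the middle of the case's front edge; x points to the back of the case, y to its left seen from the robot, z up; the drawer opens along -x. The rod must not press on the case or the latch in it with more than 15 N.
- release_hole (a point): Mouth of the upright round release hole in the case's top: 7 mm wide, 1.5 mm countersink, in a bright 24 mm square steel bush 10 mm thick, 40 mm behind the front edge, 140 mm right (-y) of the middle. Under it, unseen, is the sprung latch's push pin, 12 mm wide, 21 to 45 mm below the case's top (differs each time). It yields at 5-6 N, lets go after 4 mm at 8-9 N and meets a rigid stop at 6 mm.
- drawer (a joint): How far the drawer is out, m: 0 shut, 0.055 to 0.07 when the latch has let go and its spring has pushed it ajar (takes about half a second), 0.18 at its end stop. From there it slides with 2 to 4 N at up to 0.1 m/s and stays where it is left.
- drawer_front (a point): Middle of the top edge of the drawer's front panel, half-way through its thickness, moving with the drawer; axes as the case's. Panel 16 mm thick (x), 328 mm wide (y), 78 mm high; top edge 87 mm above the counter, 5 mm below the case's top. For 54 mm behind the panel the drawer is empty down to 15 mm above the counter: once ajar, the panel can be pinched from above.
- stand: Plywood driver stand fixed to the counter. Origin: counter height, at its middle; z up, y along its row of holes. Upper board 50 x 200 mm, its top 95 mm above the counter, 10 mm thick, with four upright square holes, 10 x 10 mm, at y = -75, -25, 25, 75 mm, x = 0. The release rod and three fat-handled screwdrivers (8 mm shanks, too thick for the release hole) hang in them in any order.
- rod_grip (a point): Middle of the release rod's handle: the slimmest in the stand, a ringed metal cylinder 18 mm across and 60 mm tall with a flat shoulder that rests on the stand, above a bare round shank 5 mm across, 75 mm long, with a rounded end; 50 g. z runs along the rod from tip to handle. In the stand this point is 125 mm above the counter.
- rod_tip (a point): End of the rod's shank, 105 mm below rod_grip on the rod's axis.
- driver_a: Screwdriver in the stand, fat dark handle 31 mm across, 85 mm tall (bystander). Origin: end of its shank.
- driver_b: Screwdriver in the stand, fat grey handle 29 mm across, 75 mm tall (bystander). Origin: end of its shank.
- driver_c: Screwdriver in the stand, fat dark handle 32 mm across, 92 mm tall (bystander). Origin: end of its shank.
- spray_can: Spray can 66 mm across, 150 mm tall (bystander). Origin: middle of its base.
- padlock: Brass padlock lying flat, 46 x 42 x 20 mm with its shackle (bystander). Origin: middle of the underside of its body.
- screw_box: Cardboard box of screws 60 x 80 x 40 mm (bystander). Origin: middle of its underside.
- tape_roll: Roll of tape 90 mm across, 24 mm high, lying on the case's top (bystander). Origin: middle of its underside.
- card_reader: Card reader 150 x 72 x 22 mm lying on the counter (bystander). Origin: middle of its underside.

How it is judged:
On the way, in this order (a step that is already met when the one before it is completed fails the run):
1. the rod's tip is through the release hole's bush (z of rod_tip in the frame of release_hole below -0.015 m and horizontal distance between rod_tip and release_hole below 0.008 m), for 0.1 s.
2. the latch lets go under the rod and the drawer springs ajar (all of step 1 and value of joint drawer above 0.03 m), for 0.05 s.
At the end, for the whole second after the job is handed in: The drawer is out to within 15 mm of its end stop (more than 165 mm) and still; the rod stands upright (within 0.1 rad) in a hole of the stand, down on its shoulder within 4 mm, at rest (value of joint drawer above 0.165 m and velocity of joint drawer between -0.01 and 0.01 m/s and z of rod_grip in the frame of stand between 0.121 and 0.129 m and x of rod_grip in the frame of stand between -0.008 and 0.008 m and y of rod_grip in the frame of stand between -0.085 and 0.085 m and angle between rod_grip's own z axis and vertical below 0.1 rad and linear speed of rod below 0.02 m/s); the robot touches nothing.
It fails at once if the rod presses on the cash drawer or its latch with more than 15 N (contact force between rod and cashbox above 15 N).
It fails at once if a screwdriver is taken out of the stand or pushed about by more than 30 mm (distance of any of driver_a, driver_b, driver_c from where it was at the start of the episode above 0.03 m).
It fails at once if something else on the counter is moved by more than 30 mm or the can is knocked over (distance of any of spray_can, padlock, screw_box, tape_roll, card_reader from where it was at the start of the episode above 0.03 m or angle between spray_can's own z axis and vertical above 0.4 rad).
It also fails if it takes over 69 s, if anything falls off the work surface, if the arm or the gripper's body presses on something with over 40 N, if the wrist force passes 120 N, or if a joint passes its speed limit or range.

## Working session

There is one attempt and no reset: what is moved stays moved. The work goes in short steps, Python scripts to look and compute and a tool call to move; the robot and the scene stay as the last step left them, time stands still between calls to the robot, and variables do not carry over. Pictures are saved under pics/ and viewed, and the job is handed in when it is done.

Besides the shell and the picture viewer there is one more tool, called after "Request:" as name(argument=value, ...) on one line, values as JSON. send_rows: Moves the arm, as the interface text tells. Its arguments: {"type":"object","properties":{"rows":{"type":"array","items":{"type":"number"}}},"required":["rows"]}

```bash
mkdir -p pics; ls; cat > h.py <<'E'
from bench import *
import numpy as np, cv2
def snap(n,f):
    s=snapshot(n); cv2.imwrite('pics/'+f+'.png',s['color'][:,:,::-1]); np.savez('pics/'+f+'.npz',**s); return s
def load(f): return dict(np.load('pics/'+f+'.npz'))
def ray(s,uv):
    R=cv2.Rodrigues(s['rvec'])[0]; t=np.ravel(s['tvec']); K=s['intrinsics']
    d=R.T@np.linalg.inv(K)@np.array([uv[0],uv[1],1.]); return -R.T@t,d/np.linalg.norm(d)
def onz(s,uv,z):
    c,d=ray(s,uv); return c+d*(z-c[2])/d[2]
def proj(s,p):
    return cv2.projectPoints(np.array(p,float).reshape(-1,3),s['rvec'],s['tvec'],s['intrinsics'],None)[0].reshape(-1,2)
def tri(s1,u1,s2,u2):
    c1,d1=ray(s1,u1);c2,d2=ray(s2,u2)
    A=np.stack([d1,-d2],1);x=np.linalg.lstsq(A,c2-c1,rcond=None)[0]
    a=c1+x[0]*d1;b=c2+x[1]*d2; return (a+b)/2,np.linalg.norm(a-b)
E
python3 - <<'E'
from h import *
for n in('side','top'):
    s=snap(n,n+'0'); print(n,ray(s,(256,192)),s['intrinsics'][0,0]); cv2.imwrite(f'pics/{n}0.png',s['color'][:,:,::-1])
print(get_obs())
E
```

```text
pics
side (array([ 0.3218553 , -1.01025279,  0.81326392]), array([ 0.25135989,  0.80308671, -0.54024988])) 363.2576038170767
top (array([0.54094981, 0.02011819, 1.45885067]), array([ 0.05681048,  0.00881517, -0.99834606])) 382.0324672455532
{'time': 0.1, 'joint_positions': array([-1.37113075e+00,  8.79178951e-02,  1.37207514e+00, -3.16323681e-05,
        1.68360764e+00, -1.03114976e-01]), 'qvel': array([ 0.00085176, -0.00199255, -0.00338414, -0.00214   , -0.00044952,
       -0.00166704]), 'joint_torque': array([ 2.58564316e-03, -3.41251945e+01, -3.03302622e+01,  7.21781817e-02,
        3.04163026e-02, -9.91373008e-05]), 'tool_pos': array([ 0.16386261, -0.52444465,  0.17251537]), 'ee_rot': array([-3.14141723e+00,  2.00059608e-03, -1.26801913e+00]), 'wrist_force': array([-0.24556192, -0.10230346, -0.72416748]), 'wrist_torque': array([ 0.00145224, -0.02527743, -0.02418022]), 'width': 0.09352324132928812}
```

View pics/side0.png

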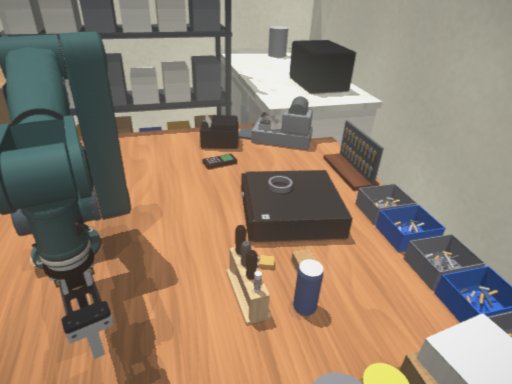

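View pics/top0.png

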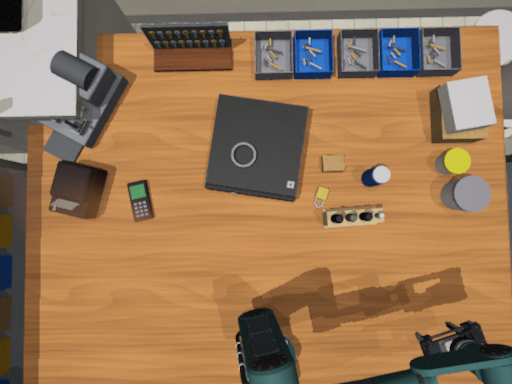

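The side view shows the case, with its bush near (265,217), and the stand, with the slim rod at its near end (257,281). In the top view the bush is near (291,184) and the rod near (379,216). I'll zoom in on both.

```bash
python3 - <<'E'
from h import *
t=load('top0')['color'];s=load('side0')['color']
a=cv2.resize(t[150:240,190:400],None,fx=3.8,fy=3.8,interpolation=cv2.INTER_CUBIC)
b=cv2.resize(s[165:325,220:360],None,fx=3.7,fy=3.7,interpolation=cv2.INTER_CUBIC)
cv2.imwrite('pics/t0z.png',a[:,:,::-1]);cv2.imwrite('pics/s0z.png',b[:,:,::-1])
E
```

```text
(no output)
```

View pics/t0z.png

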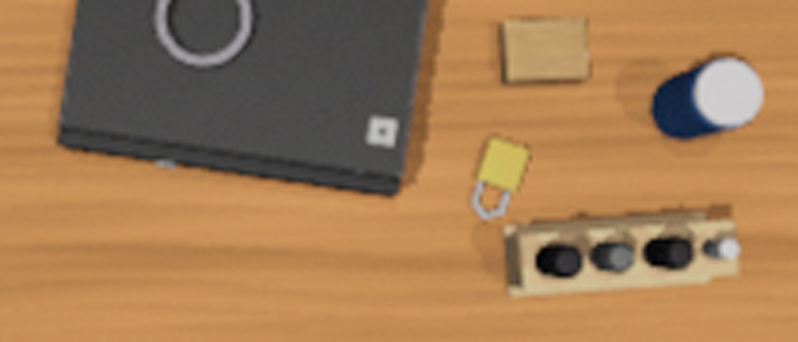

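View pics/s0z.png

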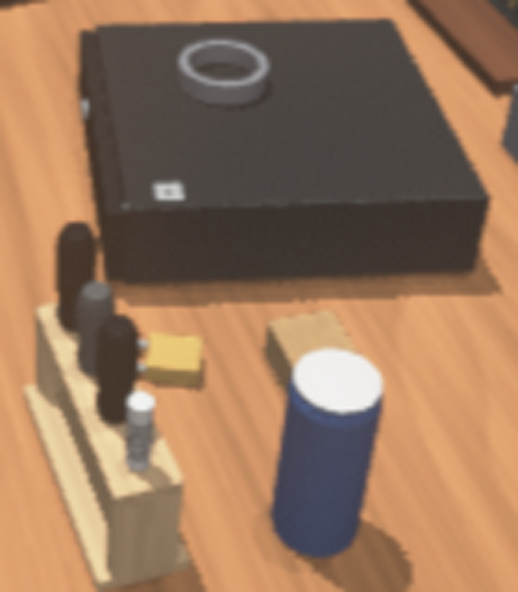

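```bash
python3 - <<'E'
from h import *
T=load('top0');S=load('side0')
def cen(s,box,thr):
    x0,y0,x1,y1=box; g=s['color'][y0:y1,x0:x1].min(2).astype(float)
    w=np.clip(g-thr,0,60); ys,xs=np.mgrid[y0:y1,x0:x1]
    return np.array([(w*xs).sum()/w.sum(),(w*ys).sum()/w.sum()]),(w>0).sum()
bt,n1=cen(T,(283,178,299,192),90); bs,n2=cen(S,(258,211,272,221),90)
print('bush',bt,n1,bs,n2,onz(T,bt,.092),onz(S,bs,.092),tri(T,bt,S,bs))
# rod: top view cap
rt,n=cen(T,(376,209,387,222),175); rs,m=cen(S,(253,270,263,278),165)
print('rodcap',rt,n,rs,m,onz(T,rt,.155),onz(S,rs,.155),tri(T,rt,S,rs))
# case: dark mask top outline
g=T['color'].max(2); m=((g<75)*255).astype(np.uint8); m[:, :195]=0;m[:,320:]=0;m[:85]=0;m[210:]=0
m=cv2.morphologyEx(m,cv2.MORPH_OPEN,np.ones((3,3)))
c=max(cv2.findContours(m,0,2)[0],key=cv2.contourArea); r=cv2.minAreaRect(c);print(r,cv2.boxPoints(r))
for p in cv2.boxPoints(r): print(onz(T,p,.092))
# stand outline top (light wood)
hsv=cv2.cvtColor(T['color'],cv2.COLOR_RGB2HSV); print(hsv[224,326:384:6].tolist(), hsv[235,330:380:20].tolist())
for uv in [(190+z[0]/3.8,150+z[1]/3.8) for z in [(522,228),(738,219),(738,273),(522,290)]]: print('standtop',onz(T,uv,.095))
for uv in [(220+a/3.7,165+b/3.7) for a,b in [(38,310),(182,480),(115,498),(60,300)]]: print('standside',onz(S,uv,.095))
E
```

```text
bush [290.14285714 184.13396689] 68 [265.19049753 216.20349619] 50 [ 0.64495678 -0.09058885  0.092     ] [ 0.64669668 -0.0880237   0.092     ] (array([ 0.64528143, -0.09055864,  0.09403821]), np.float64(0.00099222213210517))
rodcap [381.42857143 215.1547619 ] 15 [257.77503169 273.07287706] 31 [ 0.5295632  -0.39237073  0.155     ] [ 0.53050885 -0.39160944  0.155     ] (array([ 0.52991822, -0.39223599,  0.15573734]), np.float64(0.0007224910960703916))
((258.2391052246094, 132.8634796142578), (89.64574432373047, 65.50121307373047), 7.96960973739624) [[209.30835 159.08318]
 [218.38995  94.21459]
 [307.16986 106.64378]
 [298.08826 171.51236]]
[0.74041758 0.19874415 0.092     ]
[0.97761259 0.16350563 0.092     ]
[ 0.92536257 -0.15805258  0.092     ]
[ 0.68989617 -0.12001092  0.092     ]
[[17, 108, 90], [19, 79, 207], [18, 83, 206], [21, 75, 207], [19, 77, 206], [20, 74, 207], [19, 81, 204], [19, 90, 201], [17, 100, 202], [15, 144, 196]] [[15, 146, 198], [15, 143, 201], [15, 143, 200]]
standtop [ 0.55029285 -0.22063512  0.095     ]
standtop [ 0.55553673 -0.42209561  0.095     ]
standtop [ 0.50524816 -0.42034984  0.095     ]
standtop [ 0.49248043 -0.21911166  0.095     ]
standside [ 0.4978525  -0.22304357  0.095     ]
standside [ 0.55690879 -0.41439685  0.095     ]
standside [ 0.50791623 -0.41900505  0.095     ]
standside [ 0.5175879  -0.21532063  0.095     ]
```

Request:
send_rows(rows=[20, 0, 20, 0, 0, 9.4, 0.5, 50, 15, 20, 0, 0, 9.4, 0.5, 50, 15, 20, 0, 0, 9.4, 0.5, 50, 15, 15, 0, 0, 9.4, 0.5, 50, 20, 0, 0, 0, 9.4, 0.5, 50, 20, 0, 0, 0, 9.4, 0.5, 50, 22, 0, 0, 0, 9.4, 0.5, 46, 25, 0, 0, 0, 9.4, 0.5])

```text
time: 1.1
tool_pos: [0.5314, -0.392, 0.2475]
ee_rot: [-3.141, 0.001, 0.05]
wrist_force: [0.1, -0.1, -0.0]
width: 0.047
```

```bash
python3 - <<'E'
from h import *
o=get_obs();print(o['time'],o['tool_pos'],o['ee_rot'],o['wrist_force'],o['width'])
snap('side','side1');s=snap('top','top1')
T=load('top0');S=load('side0')
print('can',onz(T,(381.6,174.2),.15))
# drawer/case yaw from front edge of case top & right edges in side view
print([onz(T,(190+a/3.8,150+b/3.8),.092) for a,b in [(62,128),(400,180),(428,0)]])
E
```

```text
1.1 [ 0.53143861 -0.39203431  0.24747744] [-3.14061032e+00  1.09006775e-03  4.98822619e-02] [ 0.09673589 -0.12880565 -0.00458515] 0.047044436341884675
can [ 0.66943832 -0.39933715  0.15      ]
[array([0.65159043, 0.2103102 , 0.092     ]), array([ 0.59721062, -0.10788137,  0.092     ]), array([ 0.76739852, -0.13805121,  0.092     ])]
```

Request:
send_rows(rows=[0, 0, -30, 0, 0, 0, 0.5, 0, 0, -30, 0, 0, 0, 0.5, 0, 0, -30, 0, 0, 0, 0.5, 0, 0, -25, 0, 0, 0, 0.5, 0, 0, -15, 0, 0, 0, 0.5, 0, 0, -2, 0, 0, 0, 0.5, 0, 0, 0, 0, 0, 0, 0.5, 0, 0, 0, 0, 0, 0, 0.5])

```text
time: 2.2
tool_pos: [0.5306, -0.3936, 0.1183]
ee_rot: [3.14, -0.002, 0.044]
wrist_force: [0.2, -0.1, -0.9]
width: 0.047
```

```bash
python3 - <<'E'
from h import *
o=get_obs();print(o['time'],o['tool_pos'],o['ee_rot'],o['wrist_force'],o['width'])
s=snap('side','side2');s2=snap('top','top2')
b=cv2.resize(s['color'][165:325,200:360],None,fx=3.7,fy=3.7,interpolation=cv2.INTER_CUBIC)
cv2.imwrite('pics/s2z.png',b[:,:,::-1])
E
```

```text
2.2 [ 0.53061672 -0.39361278  0.11828647] [ 3.13962231e+00 -2.07538351e-03  4.43777107e-02] [ 0.22397204 -0.05729906 -0.897565  ] 0.046981782640367994
```

View pics/s2z.png

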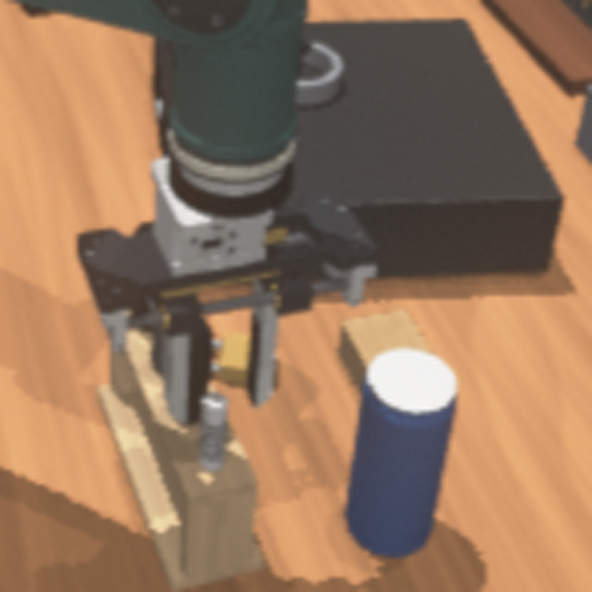

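```bash
python3 - <<'E'
from h import *
s=load('side2');t=load('top2');tp=np.array([0.5306,-0.3936,0.1183])
for p in [tp,tp+[-.0235,0,0],tp+[.0235,0,0],[.530,-.392,.155]]:
  print((proj(s,[p])[0]-[200,165])*3.7,proj(t,[p])[0])
a=cv2.resize(t['color'][150:250,320:420],None,fx=6,fy=6,interpolation=cv2.INTER_CUBIC);cv2.imwrite('pics/t2z.png',a[:,:,::-1])
E
```

```text
[212.34230986 440.42088155] [378.42488751 214.81096431]
[179.25121371 446.29523632] [378.65432995 221.56882523]
[245.06027088 434.61276599] [378.1959046  208.06663773]
[213.20158626 400.40662273] [381.31432393 215.02741577]
```

View pics/t2z.png

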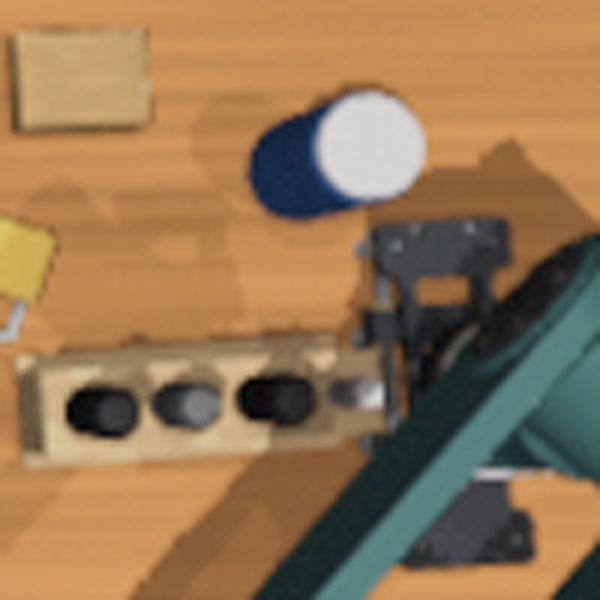

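```bash
python3 - <<'E'
from h import *
s=load('side2')
c=s['color'][235:305,225:305]
b=cv2.resize(c,None,fx=8,fy=8,interpolation=cv2.INTER_LANCZOS4)
b=np.clip(b.astype(float)*1.5,0,255).astype(np.uint8)
tp=np.array([0.5306,-0.3936,0.1183])
for p in [tp,tp+[-.0235,-.008,0],tp+[.0235,-.008,0],tp+[-.0235,.008,0],tp+[.0235,.008,0]]:
  q=(proj(s,[p])[0]-[225,235]+.5)*8; cv2.circle(b,tuple(int(v) for v in q),4,(255,0,0),-1)
cv2.imwrite('pics/s2y.png',b[:,:,::-1])
E
```

```text
(no output)
```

View pics/s2y.png

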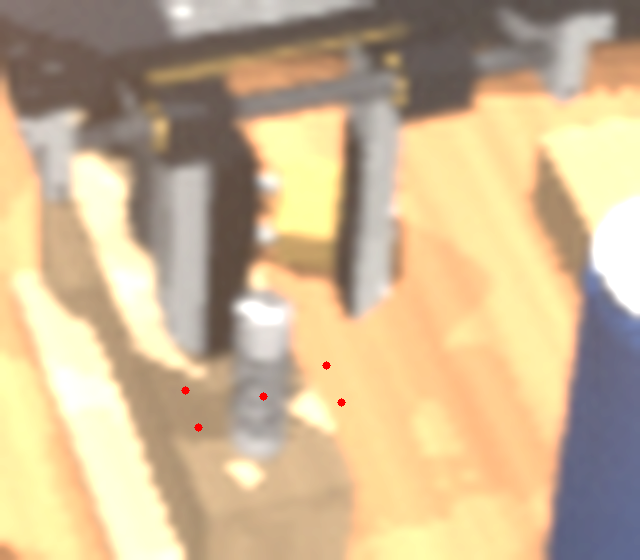

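```bash
python3 - <<'E'
from h import *
for f,tp,yaw,w in [('side0',[0.16386,-0.52444,0.1725],-1.268,.0935),('side1',[0.5314,-.392,.2475],.05,.047)]:
  s=load(f);tp=np.array(tp);x=np.array([np.cos(yaw),np.sin(yaw),0]);y=np.array([np.sin(yaw),-np.cos(yaw),0])
  u=proj(s,[tp])[0].astype(int); o=u-[50,45]
  c=s['color'][max(o[1],0):o[1]+70,o[0]:o[0]+100]
  b=cv2.resize(c,None,fx=8,fy=8,interpolation=cv2.INTER_LANCZOS4)
  b=np.clip(b.astype(float)*1.5,0,255).astype(np.uint8)
  for p in [tp]+[tp+a*x*w/2+c*y*.008 for a in(-1,1) for c in(-1,1)]:
    q=(proj(s,[p])[0]-o+.5)*8; cv2.circle(b,tuple(int(v) for v in q),4,(255,0,0),-1)
  cv2.imwrite('pics/z_'+f+'.png',b[:,:,::-1])
E
```

```text
(no output)
```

View pics/z_side0.png

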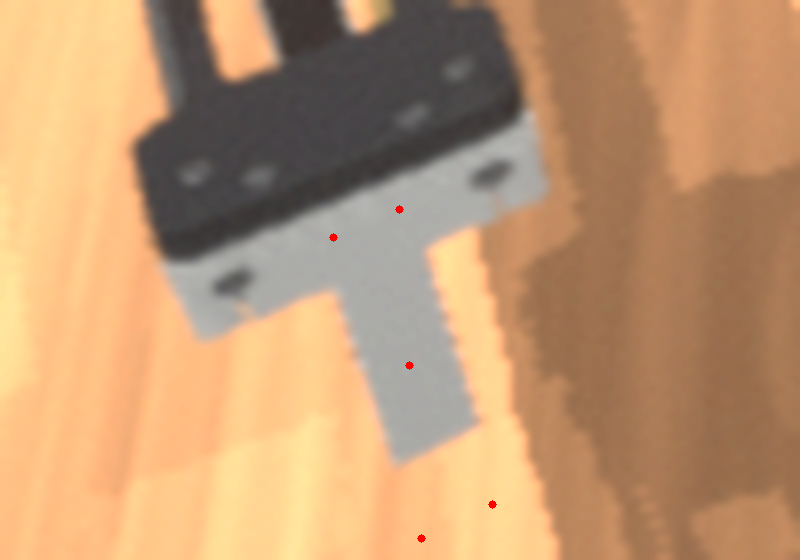

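View pics/z_side1.png

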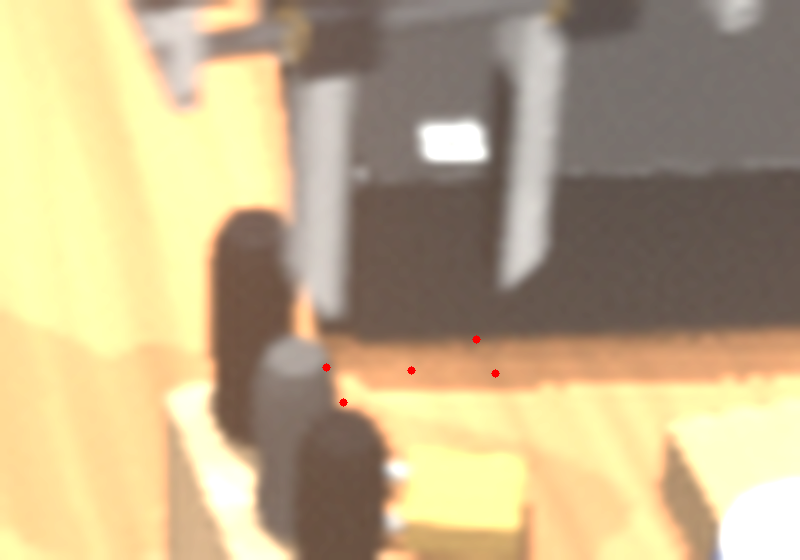

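```bash
python3 - <<'E'
from h import *
s=load('side1');tp=np.array([0.5314,-.392,.2475])
b=tp+[-.0235,-.008,0]
u0=proj(s,[b])[0]
for d in [[.01,0,0],[0,.01,0],[0,0,.01],[0,0,.03],[0,0,.097]]: print(d,(proj(s,[b+d])[0]-u0)*8)
print(get_obs()['joint_positions'])
t=load('top1');u=proj(t,[tp])[0];print(u)
c=t['color'][150:250,340:440];c=cv2.resize(c,None,fx=6,fy=6,interpolation=cv2.INTER_LANCZOS4)
c=np.clip(c.astype(float)*1.6,0,255).astype(np.uint8)
for p in [tp]+[tp+[a*.0235,e*.008,0] for a in(-1,1) for e in(-1,1)]:
    q=(proj(t,[p])[0]-[340,150]+.5)*6; cv2.circle(c,tuple(int(v) for v in q),4,(255,0,0),-1)
cv2.imwrite('pics/t1z.png',c[:,:,::-1])
E
```

```text
[0.01, 0, 0] [33.192452   -5.12043821]
[0, 0.01, 0] [ -8.96408718 -22.41811683]
[0, 0, 0.01] [  1.18921988 -26.27067137]
[0, 0, 0.03] [  3.61428887 -79.84208533]
[0, 0, 0.097] [  12.22130341 -269.97685685]
[-7.23929499e-01  3.47204283e-01  1.17114753e+00  1.57558156e-05
  1.62103131e+00 -7.68380200e-01]
[390.63150627 214.68525979]
```

View pics/t1z.png

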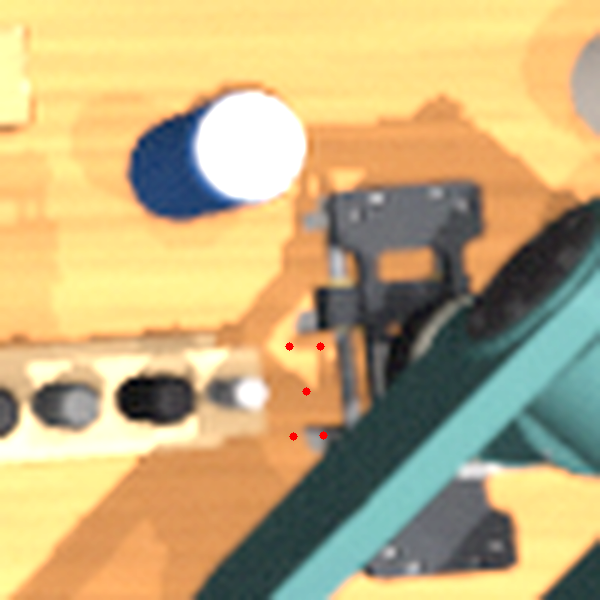

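Request:
send_rows(rows=[0, 0, 0, 0, 0, 0, 0.1, 0, 0, 0, 0, 0, 0, 0.1, 0, 0, 0, 0, 0, 0, 0.1, 0, 0, 0, 0, 0, 0, 0.1, 0, 0, 0, 0, 0, 0, 0.1, 0, 0, 0, 0, 0, 0, 0.1, 0, 0, 0, 0, 0, 0, 0.1, 0, 0, 0, 0, 0, 0, 0.1])

```text
time: 3.3
tool_pos: [0.53, -0.393, 0.1166]
ee_rot: [-3.142, 0.0, 0.045]
wrist_force: [0.1, 0.2, 0.7]
width: 0.0166
```

```bash
python3 - <<'E'
from h import *
o=get_obs();print(o['time'],o['tool_pos'],o['ee_rot'],o['wrist_force'],o['width'])
s=snap('side','side3');t=snap('top','top3')
b=cv2.resize(s['color'][235:305,225:305],None,fx=8,fy=8,interpolation=cv2.INTER_LANCZOS4)
b=np.clip(b.astype(float)*1.5,0,255).astype(np.uint8)
cv2.imwrite('pics/s3.png',b[:,:,::-1])
E
```

```text
3.3 [ 0.52998213 -0.39298649  0.11657006] [-3.14157054e+00  2.34856883e-07  4.45148422e-02] [0.13941018 0.20619859 0.66164511] 0.01661807422432166
```

View pics/s3.png

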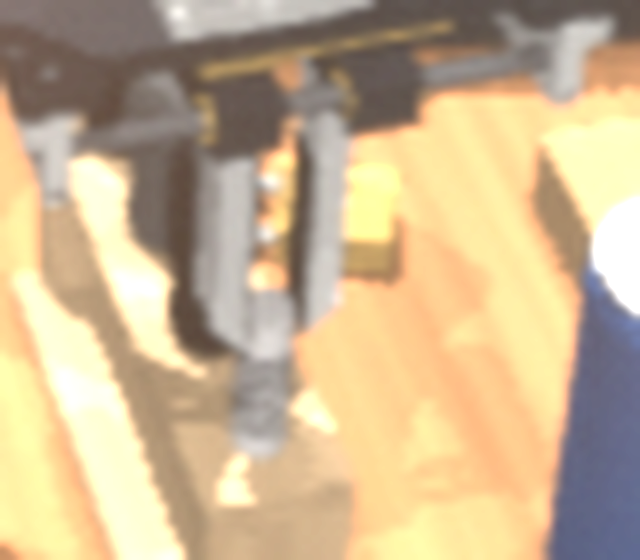

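Request:
send_rows(rows=[0, 0, 0, 0, 0, 0, 0.35, 0, 0, 0, 0, 0, 0, 0.35, 0, 0, -6, 0, 0, 0, 0.35, 0, 0, -6, 0, 0, 0, 0.35, 0, 0, 0, 0, 0, 0, 0.1, 0, 0, 0, 0, 0, 0, 0.1, 0, 0, 0, 0, 0, 0, 0.1, 0, 0, 0, 0, 0, 0, 0.1])

```text
time: 4.4
tool_pos: [0.53, -0.393, 0.1047]
ee_rot: [3.142, -0.0, 0.045]
wrist_force: [1.3, 0.8, 0.0]
width: 0.017
```

```bash
python3 - <<'E'
from h import *
o=get_obs();print(o['time'],o['tool_pos'],o['ee_rot'],o['wrist_force'],o['width'])
s=snap('side','side4')
b=cv2.resize(s['color'][235:305,225:305],None,fx=8,fy=8,interpolation=cv2.INTER_LANCZOS4)
b=np.clip(b.astype(float)*1.5,0,255).astype(np.uint8)
cv2.imwrite('pics/s4.png',b[:,:,::-1])
E
```

```text
4.4 [ 0.53004028 -0.39301579  0.10466467] [ 3.14150817e+00 -1.66113869e-04  4.45137672e-02] [1.287365   0.78256214 0.01003347] 0.01697683799970472
```

View pics/s4.png

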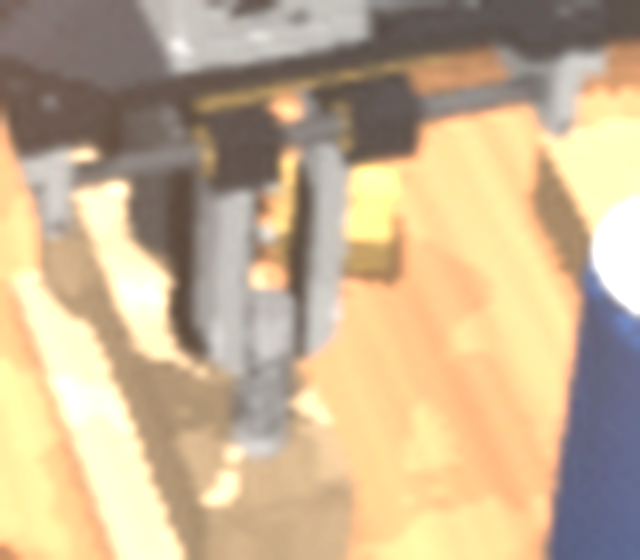

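Request:
send_rows(rows=[0, 0, 10, 0, 0, 0, 0.1, 0, 0, 20, 0, 0, 0, 0.1, 0, 0, 30, 0, 0, 0, 0.1, 0, 0, 40, 0, 0, 0, 0.1, 0, 0, 40, 0, 0, 0, 0.1, 0, 0, 30, 0, 0, 0, 0.1, 0, 0, 20, 0, 0, 0, 0.1, 0, 0, 0, 0, 0, 0, 0.1])

```text
time: 5.45
tool_pos: [0.5306, -0.3935, 0.2979]
ee_rot: [3.137, -0.004, 0.045]
wrist_force: [0.3, -0.5, -0.8]
width: 0.0173
```

Request:
send_rows(rows=[15, 40, 0, 0, 0, 0, 0.1, 20, 50, 0, 0, 0, 0, 0.1, 20, 50, 0, 0, 0, 0, 0.1, 20, 50, 0, 0, 0, 0, 0.1, 20, 50, 0, 0, 0, 0, 0.1, 15, 40, -20, 0, 0, 0, 0.1, 5, 22, -20, 0, 0, 0, 0.1, 0, 0, 0, 0, 0, 0, 0.1])

```text
time: 6.45
tool_pos: [0.6439, -0.089, 0.2509]
ee_rot: [-3.14, 0.006, 0.048]
wrist_force: [-0.3, -1.0, -1.3]
width: 0.0175
```

```bash
python3 - <<'E'
from h import *
o=get_obs();print(o['time'],o['tool_pos'],o['ee_rot'],o['wrist_force'],o['width'])
s=snap('side','side5');t=snap('top','top5')
tp=o['tool_pos'];print(proj(s,[tp+[0,0,-.0847]]),proj(t,[tp+[0,0,-.0847]]))
b=cv2.resize(s['color'][160:240,220:320],None,fx=8,fy=7.5,interpolation=cv2.INTER_LANCZOS4)
b=np.clip(b.astype(float)*1.5,0,255).astype(np.uint8)
cv2.imwrite('pics/s5.png',b[:,:,::-1])
b=cv2.resize(t['color'][140:230,240:360],None,fx=6,fy=6,interpolation=cv2.INTER_LANCZOS4)
b=np.clip(b.astype(float)*1.5,0,255).astype(np.uint8)
cv2.imwrite('pics/t5.png',b[:,:,::-1])
E
```

```text
6.45 [ 0.64388678 -0.08903526  0.25092168] [-3.13984501  0.00636304  0.04753008] [-0.31899427 -1.01689232 -1.27183555] 0.01750952790548076
[[265.71856626 197.94162815]] [[291.43139615 182.76537   ]]
```

View pics/s5.png

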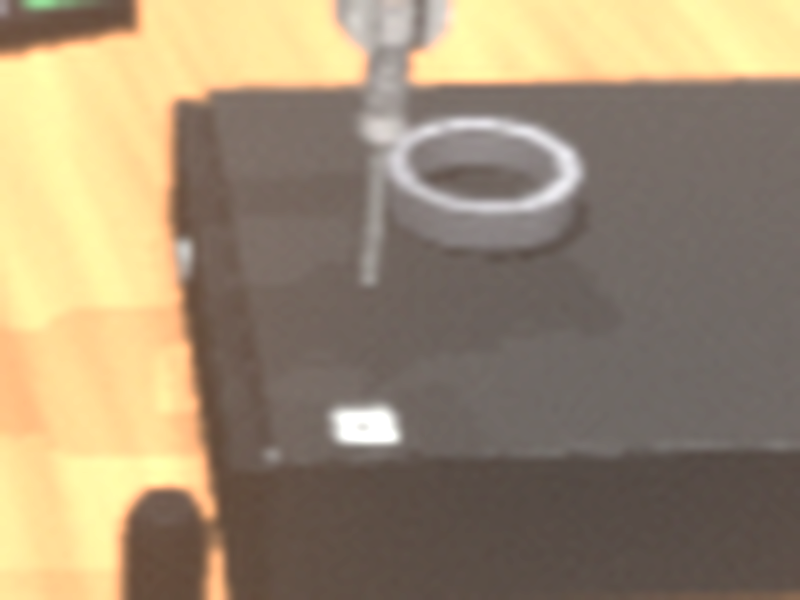

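View pics/t5.png

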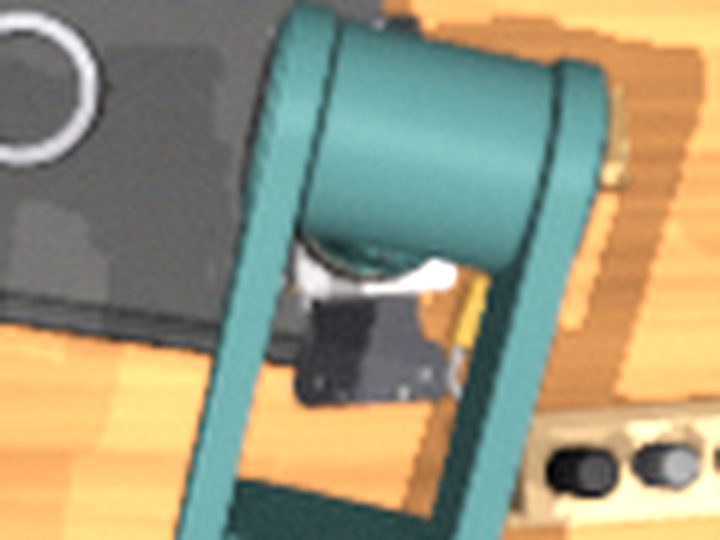

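Request:
send_rows(rows=[0, 0, -20, 0, 0, 0, 0.1, 0, 0, -20, 0, 0, 0, 0.1, 0, 0, -15, 0, 0, 0, 0.1, 0, 0, -8, 0, 0, 0, 0.1, 0, 0, 0, 0, 0, 0, 0.1, 0, 0, 0, 0, 0, 0, 0.1, 0, 0, 0, 0, 0, 0, 0.1, 0, 0, 0, 0, 0, 0, 0.1])

```text
time: 7.55
tool_pos: [0.6453, -0.091, 0.1922]
ee_rot: [3.141, -0.001, 0.045]
wrist_force: [0.5, -0.5, 0.2]
width: 0.0175
```

```bash
python3 - <<'E'
from h import *
o=get_obs();print(o['time'],o['tool_pos'],o['ee_rot'],o['wrist_force'],o['width'])
s=snap('side','side6')
tp=o['tool_pos'];print(proj(s,[tp+[0,0,-.0847]]))
b=cv2.resize(s['color'][185:235,235:301],None,fx=12,fy=12,interpolation=cv2.INTER_LANCZOS4)
b=np.clip(b.astype(float)*1.3,0,255).astype(np.uint8)
cv2.imwrite('pics/s6.png',b[:,:,::-1])
E
```

```text
7.55 [ 0.64525974 -0.09099158  0.1921704 ] [ 3.14132335e+00 -1.02297989e-03  4.45860002e-02] [ 0.4817889  -0.48293248  0.16978052] 0.0174601902194796
[[265.2965057 213.014445 ]]
```

View pics/s6.png

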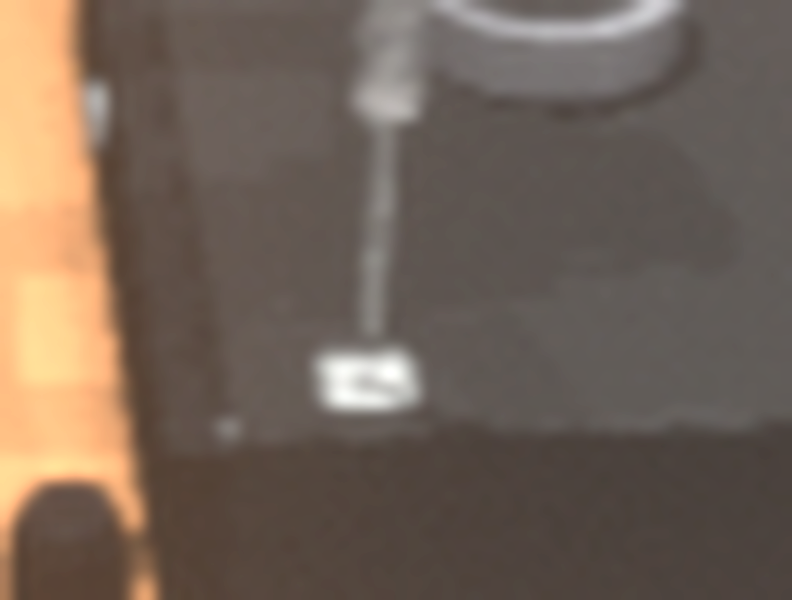

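```bash
python3 - <<'E'
from h import *
s=load('side6');tp=np.array([0.64526,-.09099,.19217])
for z in(.1075,.1525,.182): print(z,proj(s,[[tp[0],tp[1],z]]))
print('land',proj(s,[[tp[0],tp[1],.092]]), 'd/dx',proj(s,[[tp[0]+.01,tp[1],.092]]),'d/dy',proj(s,[[tp[0],tp[1]+.01,.092]]))
g=s['color'].astype(float).sum(2)/3
# shank columns subpixel per row
for r in range(197,214):
    row=g[r,258:274]; bg=np.median(row); w=np.clip(row-bg-6,0,None); 
    if w.sum()>0: print(r,round((w*np.arange(258,274)).sum()/w.sum(),2),round(w.sum(),1))
print(g[208:222,260:272].astype(int))
E
```

```text
0.1075 [[265.29693636 213.00690353]]
0.1525 [[266.06545201 201.74788462]]
0.182 [[266.58673795 194.11086617]]
land [[265.03938434 216.78012941]] d/dx [[267.90990498 216.39174464]] d/dy [[264.16301063 215.03199452]]
197 266.55 26.3
198 266.52 31.0
199 266.44 37.8
200 266.41 46.8
201 266.37 52.2
202 266.26 57.2
203 266.11 41.7
204 266.08 38.3
205 265.96 44.7
206 265.81 61.0
207 265.7 49.3
208 265.61 42.8
209 265.54 42.7
210 265.53 43.7
211 265.53 39.0
212 265.53 28.7
213 265.17 17.7
[[ 69  69  68  68  71  92  99  75  69  67  67  67]
 [ 68  69  68  68  72  94  97  74  67  67  66  66]
 [ 69  68  69  68  74  95  98  74  67  68  67  68]
 [ 69  70  69  69  73  94  97  71  67  68  69  71]
 [ 74  73  73  73  74  92  94  70  68  69  71  69]
 [ 71  75  81  81  82  83  85  83  78  69  69  70]
 [ 74  94 118 125 125 120 124 135 121  85  70  70]
 [ 77 120 167 186 183 175 177 188 166 113  76  70]
 [ 76 110 163 188 173 156 172 190 175 125  79  71]
 [ 74 106 160 189 176 160 157 151 153 133  83  73]
 [ 73  92 142 175 178 177 175 157 131 108  75  71]
 [ 71  73  83  92  95  95  94  89  79  69  62  64]
 [ 70  69  69  71  71  71  73  72  70  68  65  60]
 [ 64  61  62  65  69  68  66  62  59  60  59  54]]
```

Request:
send_rows(rows=[0, 0, -6, 0, 0, 0, 0.1, 0, 0, -5, 0, 0, 0, 0.1, 0, 0, -3, 0, 0, 0, 0.1, 0, 0, -1, 0, 0, 0, 0.1, 0, 0, -1, 0, 0, 0, 0.1, 0, 0, -0.5, 0, 0, 0, 0.1, 0, 0, 0, 0, 0, 0, 0.1, 0, 0, 0, 0, 0, 0, 0.1])

```text
time: 8.6
tool_pos: [0.645, -0.091, 0.1752]
ee_rot: [3.142, -0.0, 0.044]
wrist_force: [-0.7, 0.3, -0.2]
width: 0.017
```

```bash
python3 - <<'E'
from h import *
o=get_obs();print(o['time'],o['tool_pos'],o['ee_rot'],o['wrist_force'],o['wrist_torque'],o['width'])
E
```

```text
8.6 [ 0.64504027 -0.09100565  0.17523291] [ 3.14152708e+00 -2.70407763e-04  4.44757405e-02] [-0.69877468  0.34666304 -0.23781141] [-0.03197762 -0.13876668  0.00528886] 0.017031895874323088
```

Request:
send_rows(rows=[0, 0, -0.5, 0, 0, 0, 0.1, 0, 0, -0.5, 0, 0, 0, 0.1, 0, 0, -0.5, 0, 0, 0, 0.1, 0, 0, -0.5, 0, 0, 0, 0.1, 0, 0, 0, 0, 0, 0, 0.1, 0, 0, 0, 0, 0, 0, 0.1, 0, 0, 0, 0, 0, 0, 0.1, 0, 0, 0, 0, 0, 0, 0.1])

```text
time: 9.6
tool_pos: [0.645, -0.091, 0.1731]
ee_rot: [3.142, -0.0, 0.044]
wrist_force: [-0.2, -0.9, -1.2]
width: 0.017
```

```bash
python3 - <<'E'
from h import *
for i in range(1):
  o=get_obs();print(o['time'],o['tool_pos'],o['wrist_force'],o['wrist_torque'],o['width'])
s=snap('side','side7')
b=cv2.resize(s['color'][185:235,235:301],None,fx=12,fy=12,interpolation=cv2.INTER_LANCZOS4)
b=np.clip(b.astype(float)*1.3,0,255).astype(np.uint8)
cv2.imwrite('pics/s7.png',b[:,:,::-1])
E
```

```text
9.6 [ 0.64502073 -0.09102175  0.17311691] [-0.1913361  -0.92967633 -1.16017376] [-0.01435213 -0.08425327  0.00105353] 0.016956833008892058
```

View pics/s7.png

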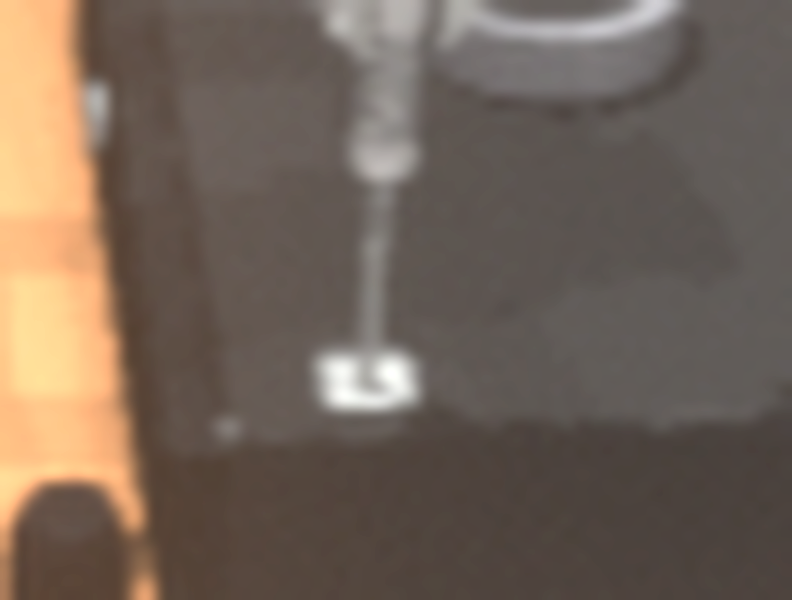

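Request:
send_rows(rows=[0, 0, -1, 0, 0, 0, 0.1, 0, 0, -1, 0, 0, 0, 0.1, 0, 0, -1, 0, 0, 0, 0.1, 0, 0, -1, 0, 0, 0, 0.1, 0, 0, -1, 0, 0, 0, 0.1, 0, 0, -1, 0, 0, 0, 0.1, 0, 0, 0, 0, 0, 0, 0.1, 0, 0, 0, 0, 0, 0, 0.1])

```text
time: 10.65
tool_pos: [0.645, -0.091, 0.1672]
ee_rot: [3.142, -0.0, 0.045]
wrist_force: [-0.9, -1.1, -1.0]
width: 0.0172
```

Request:
send_rows(rows=[0, 0, -1, 0, 0, 0, 0.1, 0, 0, -1, 0, 0, 0, 0.1, 0, 0, -1, 0, 0, 0, 0.1, 0, 0, -1, 0, 0, 0, 0.1, 0, 0, -1, 0, 0, 0, 0.1, 0, 0, -1, 0, 0, 0, 0.1, 0, 0, -1, 0, 0, 0, 0.1, 0, 0, 0, 0, 0, 0, 0.1])

```text
time: 11.65
tool_pos: [0.6449, -0.091, 0.16]
ee_rot: [-3.142, 0.0, 0.044]
wrist_force: [0.0, 0.7, -0.1]
width: 0.0172
```

Request:
send_rows(rows=[0, 0, -0.5, 0, 0, 0, 0.1, 0, 0, -0.5, 0, 0, 0, 0.1, 0, 0, -0.5, 0, 0, 0, 0.1, 0, 0, -0.5, 0, 0, 0, 0.1, 0, 0, -0.5, 0, 0, 0, 0.1, 0, 0, -0.5, 0, 0, 0, 0.1, 0, 0, -0.5, 0, 0, 0, 0.1, 0, 0, -0.5, 0, 0, 0, 0.1])

```text
time: 12.65
tool_pos: [0.645, -0.091, 0.1561]
ee_rot: [3.142, -0.0, 0.044]
wrist_force: [-0.6, -0.7, -0.5]
width: 0.0173
```

Request:
send_rows(rows=[0, 0, -0.5, 0, 0, 0, 0.1, 0, 0, -0.5, 0, 0, 0, 0.1, 0, 0, -0.5, 0, 0, 0, 0.1, 0, 0, -0.5, 0, 0, 0, 0.1, 0, 0, -0.5, 0, 0, 0, 0.1, 0, 0, -0.5, 0, 0, 0, 0.1, 0, 0, 0, 0, 0, 0, 0.1, 0, 0, 0, 0, 0, 0, 0.1])

```text
time: 13.65
tool_pos: [0.645, -0.091, 0.1531]
ee_rot: [3.142, -0.0, 0.044]
wrist_force: [-1.0, 0.1, -0.7]
width: 0.0171
```

Request:
send_rows(rows=[0, 0, -0.5, 0, 0, 0, 0.1, 0, 0, -0.5, 0, 0, 0, 0.1, 0, 0, -0.5, 0, 0, 0, 0.1, 0, 0, -0.5, 0, 0, 0, 0.1, 0, 0, -0.5, 0, 0, 0, 0.1, 0, 0, -0.5, 0, 0, 0, 0.1, 0, 0, -0.5, 0, 0, 0, 0.1, 0, 0, 0, 0, 0, 0, 0.1])

```text
time: 14.65
tool_pos: [0.645, -0.091, 0.1495]
ee_rot: [-3.142, 0.0, 0.045]
wrist_force: [-0.2, 0.2, -0.4]
width: 0.0171
```

Request:
send_rows(rows=[0, 0, -0.5, 0, 0, 0, 0.1, 0, 0, -0.5, 0, 0, 0, 0.1, 0, 0, -0.5, 0, 0, 0, 0.1, 0, 0, -0.5, 0, 0, 0, 0.1, 0, 0, -0.5, 0, 0, 0, 0.1, 0, 0, -0.5, 0, 0, 0, 0.1, 0, 0, 0, 0, 0, 0, 0.1, 0, 0, 0, 0, 0, 0, 0.1])

```text
time: 15.65
tool_pos: [0.645, -0.091, 0.1466]
ee_rot: [3.142, -0.0, 0.045]
wrist_force: [-0.1, -0.1, -0.7]
width: 0.0174
```

Request:
send_rows(rows=[0, 0, -0.5, 0, 0, 0, 0.1, 0, 0, -0.5, 0, 0, 0, 0.1, 0, 0, -0.5, 0, 0, 0, 0.1, 0, 0, -0.5, 0, 0, 0, 0.1, 0, 0, -0.5, 0, 0, 0, 0.1, 0, 0, -0.5, 0, 0, 0, 0.1, 0, 0, -0.5, 0, 0, 0, 0.1, 0, 0, 0, 0, 0, 0, 0.1])

```text
time: 16.65
tool_pos: [0.645, -0.091, 0.143]
ee_rot: [-3.142, 0.0, 0.044]
wrist_force: [0.6, -0.4, -0.8]
width: 0.0171
```

Request:
send_rows(rows=[0, 0, -0.5, 0, 0, 0, 0.1, 0, 0, -0.5, 0, 0, 0, 0.1, 0, 0, -0.5, 0, 0, 0, 0.1, 0, 0, -0.5, 0, 0, 0, 0.1, 0, 0, -0.5, 0, 0, 0, 0.1, 0, 0, -0.5, 0, 0, 0, 0.1, 0, 0, -0.5, 0, 0, 0, 0.1, 0, 0, 0, 0, 0, 0, 0.1])

```text
time: 17.65
tool_pos: [0.645, -0.091, 0.1395]
ee_rot: [-3.142, 0.0, 0.044]
wrist_force: [0.1, -0.2, -0.1]
width: 0.0172
```

Request:
send_rows(rows=[0, 0, -0.5, 0, 0, 0, 0.1, 0, 0, -0.5, 0, 0, 0, 0.1, 0, 0, -0.5, 0, 0, 0, 0.1, 0, 0, -0.5, 0, 0, 0, 0.1, 0, 0, -0.5, 0, 0, 0, 0.1, 0, 0, -0.5, 0, 0, 0, 0.1, 0, 0, -0.5, 0, 0, 0, 0.1, 0, 0, 0, 0, 0, 0, 0.1])

```text
time: 18.65
tool_pos: [0.645, -0.091, 0.136]
ee_rot: [3.142, 0.0, 0.045]
wrist_force: [-0.3, -0.2, -0.3]
width: 0.017
```

```bash
python3 - <<'E'
from h import *
for i in range(1):
  o=get_obs();print(o['time'],o['tool_pos'],o['wrist_force'],o['wrist_torque'],o['width'])
s=snap('side','side8')
b=cv2.resize(s['color'][175:235,220:300],None,fx=9,fy=9,interpolation=cv2.INTER_LANCZOS4)
b=np.clip(b.astype(float)*1.3,0,255).astype(np.uint8)
cv2.imwrite('pics/s8.png',b[:,:,::-1])
E
```

```text
18.65 [ 0.64496311 -0.09098553  0.13600704] [-0.29400483 -0.24461583 -0.33984599] [-0.01763628 -0.04251269  0.05407489] 0.016980139607561975
```

View pics/s8.png

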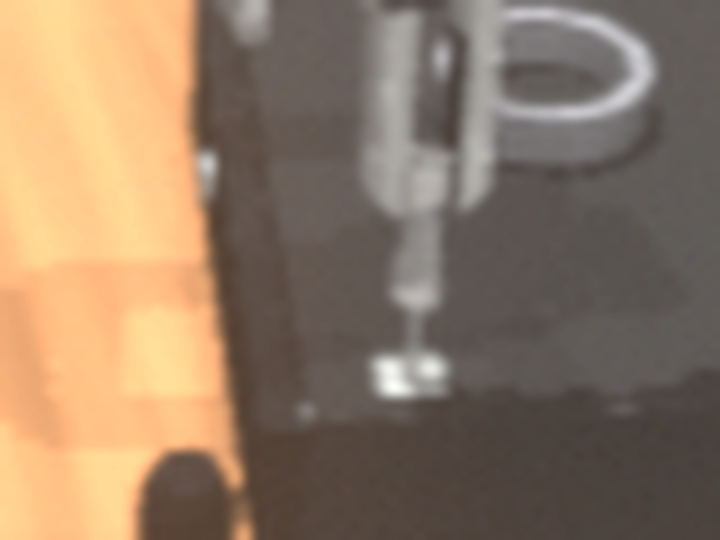

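Request:
send_rows(rows=[0, 0, -0.5, 0, 0, 0, 0.1, 0, 0, -0.5, 0, 0, 0, 0.1, 0, 0, -0.5, 0, 0, 0, 0.1, 0, 0, -0.5, 0, 0, 0, 0.1, 0, 0, -0.5, 0, 0, 0, 0.1, 0, 0, -0.5, 0, 0, 0, 0.1, 0, 0, 0, 0, 0, 0, 0.1, 0, 0, 0, 0, 0, 0, 0.1])

```text
time: 19.7
tool_pos: [0.6451, -0.091, 0.1334]
ee_rot: [3.141, -0.0, 0.044]
wrist_force: [-0.7, -0.1, 1.0]
width: 0.0168
```

Request:
send_rows(rows=[0, 0, -0.5, 0, 0, 0, 0.1, 0, 0, -0.5, 0, 0, 0, 0.1, 0, 0, 0, 0, 0, 0, 0.1, 0, 0, 0, 0, 0, 0, 0.1, 0, 0, 0, 0, 0, 0, 0.1, 0, 0, 0, 0, 0, 0, 0.1, 0, 0, 0, 0, 0, 0, 0.1, 0, 0, 0, 0, 0, 0, 0.1])

```text
time: 20.7
tool_pos: [0.6453, -0.0911, 0.1329]
ee_rot: [3.141, -0.001, 0.044]
wrist_force: [0.1, -0.4, 5.6]
width: 0.0173
```

```bash
python3 - <<'E'
from h import *
o=get_obs();print(o['time'],o['tool_pos'],o['wrist_force'],o['wrist_torque'],o['width'])
E
```

```text
20.7 [ 0.6453358  -0.09109883  0.13290592] [ 0.12366189 -0.37948972  5.55819678] [-0.0159092   0.1678618  -0.04127905] 0.01728004189524306
```

Request:
send_rows(rows=[0, 0, -0.5, 0, 0, 0, 0.1, 0, 0, 0, 0, 0, 0, 0.1, 0, 0, -0.5, 0, 0, 0, 0.1, 0, 0, 0, 0, 0, 0, 0.1, 0, 0, -0.5, 0, 0, 0, 0.1, 0, 0, 0, 0, 0, 0, 0.1, 0, 0, -0.5, 0, 0, 0, 0.1, 0, 0, 0, 0, 0, 0, 0.1])

```text
time: 21.7
tool_pos: [0.6456, -0.0912, 0.1319]
ee_rot: [3.141, -0.003, 0.044]
wrist_force: [-0.5, 0.6, 8.1]
width: 0.0171
```

Request:
send_rows(rows=[0, 0, -0.5, 0, 0, 0, 0.1, 0, 0, 0, 0, 0, 0, 0.1, 0, 0, 0, 0, 0, 0, 0.1, 0, 0, -0.5, 0, 0, 0, 0.1, 0, 0, 0, 0, 0, 0, 0.1, 0, 0, 0, 0, 0, 0, 0.1, 0, 0, 0, 0, 0, 0, 0.1, 0, 0, 0, 0, 0, 0, 0.1])

```text
time: 22.7
tool_pos: [0.6457, -0.0912, 0.1311]
ee_rot: [3.141, -0.003, 0.044]
wrist_force: [-0.8, 0.6, 8.4]
width: 0.0173
```

```bash
python3 - <<'E'
from h import *
o=get_obs();print(o['time'],o['tool_pos'],o['wrist_force'],o['wrist_torque'],o['width'],o['ee_rot'])
s=snap('side','side9')
b=cv2.resize(s['color'][175:235,220:300],None,fx=9,fy=9,interpolation=cv2.INTER_LANCZOS4)
b=np.clip(b.astype(float)*1.3,0,255).astype(np.uint8)
cv2.imwrite('pics/s9.png',b[:,:,::-1])
E
```

```text
22.7 [ 0.64566036 -0.09119942  0.131051  ] [-0.81296622  0.63296722  8.42603702] [-0.01634676  0.2654876  -0.00716363] 0.017294009229807675 [ 3.14074312e+00 -2.77954597e-03  4.44584600e-02]
```

View pics/s9.png

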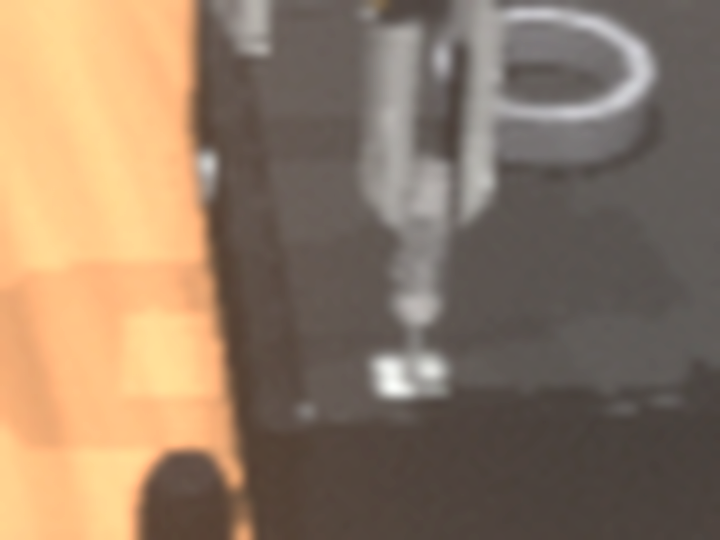

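Request:
send_rows(rows=[0, 0, -0.5, 0, 0, 0, 0.1, 0, 0, 0, 0, 0, 0, 0.1, 0, 0, 0, 0, 0, 0, 0.1, 0, 0, -0.5, 0, 0, 0, 0.1, 0, 0, 0, 0, 0, 0, 0.1, 0, 0, 0, 0, 0, 0, 0.1, 0, 0, 0, 0, 0, 0, 0.1, 0, 0, 0, 0, 0, 0, 0.1])

```text
time: 23.75
tool_pos: [0.6457, -0.0912, 0.1299]
ee_rot: [3.141, -0.003, 0.044]
wrist_force: [-0.9, 0.3, 7.9]
width: 0.0172
```

Request:
send_rows(rows=[0, 0, -0.4, 0, 0, 0, 0.1, 0, 0, 0, 0, 0, 0, 0.1, 0, 0, 0, 0, 0, 0, 0.1, 0, 0, -0.4, 0, 0, 0, 0.1, 0, 0, 0, 0, 0, 0, 0.1, 0, 0, 0, 0, 0, 0, 0.1, 0, 0, 0, 0, 0, 0, 0.1, 0, 0, 0, 0, 0, 0, 0.1])

```text
time: 24.75
tool_pos: [0.6456, -0.0911, 0.1282]
ee_rot: [3.141, -0.002, 0.044]
wrist_force: [-0.1, -0.5, 5.3]
width: 0.0171
```

```bash
python3 - <<'E'
from h import *
o=get_obs();print(o['time'],o['tool_pos'],o['wrist_force'],o['wrist_torque'],o['width'],o['ee_rot'])
s=snap('side','side10')
b=cv2.resize(s['color'][165:245,210:310],None,fx=8,fy=7.5,interpolation=cv2.INTER_LANCZOS4)
b=np.clip(b.astype(float)*1.3,0,255).astype(np.uint8)
cv2.imwrite('pics/s10.png',b[:,:,::-1])
E
```

```text
24.75 [ 0.6455533  -0.09110452  0.1282108 ] [-0.06779049 -0.53110178  5.29280963] [0.01124692 0.02549509 0.00663737] 0.017140922327556724 [ 3.14115062e+00 -1.90110311e-03  4.44975879e-02]
```

View pics/s10.png

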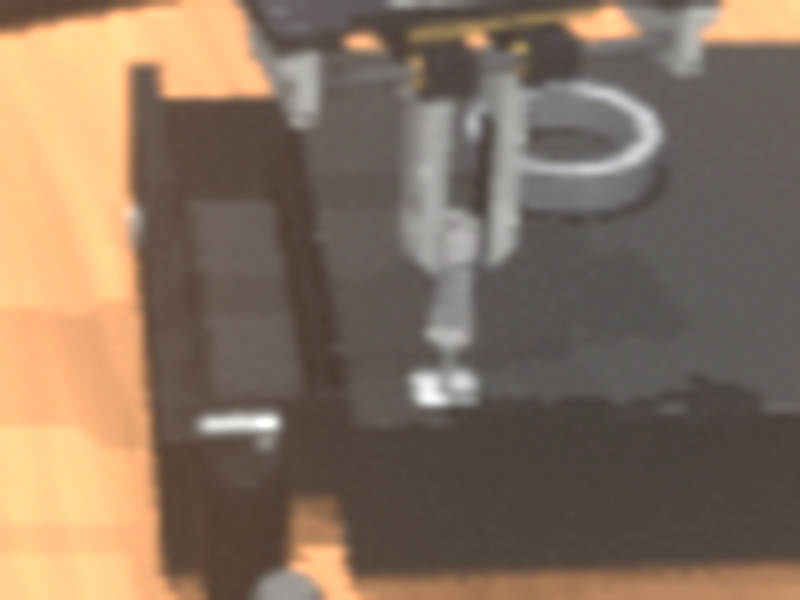

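Request:
send_rows(rows=[0, 0, 5, 0, 0, 0, 0.1, 0, 0, 15, 0, 0, 0, 0.1, 0, 0, 25, 0, 0, 0, 0.1, 0, 0, 35, 0, 0, 0, 0.1, 0, 0, 40, 0, 0, 0, 0.1, 0, 0, 30, 0, 0, 0, 0.1, 0, 0, 15, 0, 0, 0, 0.1, 0, 0, 0, 0, 0, 0, 0.1])

```text
time: 25.8
tool_pos: [0.6455, -0.0911, 0.2939]
ee_rot: [3.141, -0.003, 0.044]
wrist_force: [-0.5, 0.6, -0.9]
width: 0.017
```

Request:
send_rows(rows=[-15, -40, 0, 0, 0, 0, 0.1, -20, -50, 0, 0, 0, 0, 0.1, -20, -50, 0, 0, 0, 0, 0.1, -20, -50, 0, 0, 0, 0, 0.1, -20, -50, 0, 0, 0, 0, 0.1, -15, -40, 0, 0, 0, 0, 0.1, -5, -22, 0, 0, 0, 0, 0.1, 0, 0, 0, 0, 0, 0, 0.1])

```text
time: 26.8
tool_pos: [0.5297, -0.3937, 0.2906]
ee_rot: [-3.139, 0.002, 0.043]
wrist_force: [0.6, 0.1, -0.6]
width: 0.0174
```

```bash
python3 - <<'E'
from h import *
o=get_obs();print(o['time'],o['tool_pos'],o['wrist_force'],o['wrist_torque'],o['width'],o['ee_rot'])
s=snap('side','side11');t=snap('top','top11')
tp=o['tool_pos'];print(proj(s,[tp+[0,0,-.0847]]),proj(s,[tp+[0,0,-.0097]]))
b=cv2.resize(s['color'][210:310,205:305],None,fx=6,fy=6,interpolation=cv2.INTER_LANCZOS4)
b=np.clip(b.astype(float)*1.3,0,255).astype(np.uint8)
cv2.imwrite('pics/s11.png',b[:,:,::-1])
E
```

```text
26.8 [ 0.52966858 -0.3936534   0.29060933] [ 0.63279644  0.07353976 -0.55132548] [-0.00659794 -0.03793321 -0.01264373] 0.017439081671847035 [-3.13932908e+00  1.55163999e-03  4.28414232e-02]
[[258.60661654 258.51052937]] [[260.08597921 234.28878644]]
```

View pics/s11.png

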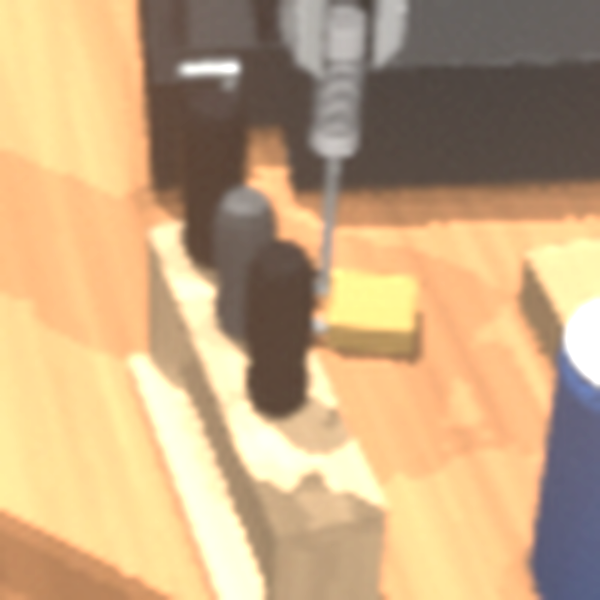

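View pics/top11.png

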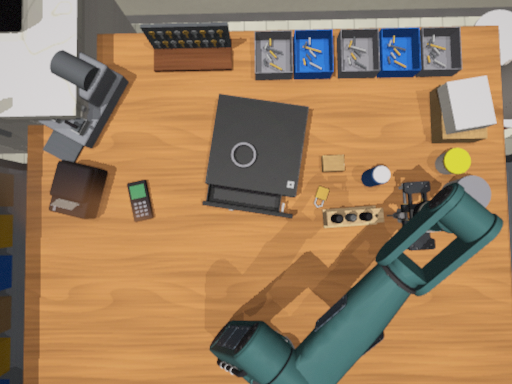

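Request:
send_rows(rows=[0, 0, -20, 0, 0, 0, 0.1, 0, 0, -30, 0, 0, 0, 0.1, 0, 0, -30, 0, 0, 0, 0.1, 0, 0, -20, 0, 0, 0, 0.1, 0, 0, -5, 0, 0, 0, 0.1, 0, 0, 0, 0, 0, 0, 0.1, 0, 0, 0, 0, 0, 0, 0.1, 0, 0, 0, 0, 0, 0, 0.1])

```text
time: 27.9
tool_pos: [0.5305, -0.3933, 0.1887]
ee_rot: [3.14, -0.002, 0.045]
wrist_force: [-0.4, -0.5, -0.5]
width: 0.0171
```

```bash
python3 - <<'E'
from h import *
o=get_obs();print(o['time'],o['tool_pos'],o['wrist_force'],o['wrist_torque'],o['width'],o['ee_rot'])
s=snap('side','side12')
tp=o['tool_pos'];print((proj(s,[tp+[0,0,-.0847],[tp[0],tp[1],.095]])-[225,230]+.5)*8)
b=cv2.resize(s['color'][230:305,225:305],None,fx=8,fy=8,interpolation=cv2.INTER_LANCZOS4)
b=np.clip(b.astype(float)*1.3,0,255).astype(np.uint8)
cv2.imwrite('pics/s12.png',b[:,:,::-1])
E
```

```text
27.9 [ 0.53050922 -0.39326313  0.18868413] [-0.3544299  -0.51078366 -0.45992215] [-0.07769191 -0.10048353  0.02470626] 0.01708572717057159 [ 3.14000965e+00 -1.77280678e-03  4.46403085e-02]
[[260.6103607  467.00919372]
 [259.40909455 486.49882161]]
```

View pics/s12.png

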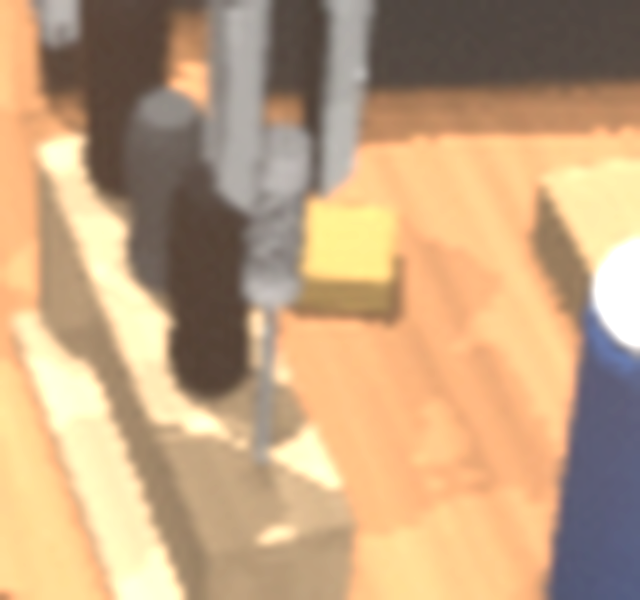

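Request:
send_rows(rows=[0, 0, -3, 0, 0, 0, 0.1, 0, 0, -3, 0, 0, 0, 0.1, 0, 0, -3, 0, 0, 0, 0.1, 0, 0, -2, 0, 0, 0, 0.1, 0, 0, -2, 0, 0, 0, 0.1, 0, 0, -1, 0, 0, 0, 0.1, 0, 0, 0, 0, 0, 0, 0.1, 0, 0, 0, 0, 0, 0, 0.1])

```text
time: 28.95
tool_pos: [0.5301, -0.3931, 0.1735]
ee_rot: [3.141, -0.0, 0.044]
wrist_force: [0.2, -1.1, -1.1]
width: 0.0173
```

Tip is about 6 mm into the stand hole with no force, so I'm going on down.

Request:
send_rows(rows=[0, 0, -8, 0, 0, 0, 0.1, 0, 0, -12, 0, 0, 0, 0.1, 0, 0, -12, 0, 0, 0, 0.1, 0, 0, -12, 0, 0, 0, 0.1, 0, 0, -10, 0, 0, 0, 0.1, 0, 0, -7, 0, 0, 0, 0.1, 0, 0, -2, 0, 0, 0, 0.1, 0, 0, 0, 0, 0, 0, 0.1])

```text
time: 29.95
tool_pos: [0.5301, -0.3931, 0.1105]
ee_rot: [3.141, -0.0, 0.044]
wrist_force: [0.2, -0.5, 0.2]
width: 0.0172
```

Request:
send_rows(rows=[0, 0, -2, 0, 0, 0, 0.1, 0, 0, -1, 0, 0, 0, 0.1, 0, 0, -1, 0, 0, 0, 0.1, 0, 0, -0.5, 0, 0, 0, 0.1, 0, 0, 0, 0, 0, 0, 0.1, 0, 0, 0, 0, 0, 0, 0.1, 0, 0, 0, 0, 0, 0, 0.1, 0, 0, 0, 0, 0, 0, 0.1])

```text
time: 30.95
tool_pos: [0.53, -0.393, 0.1058]
ee_rot: [3.142, -0.0, 0.045]
wrist_force: [-0.3, -0.1, -1.2]
width: 0.0177
```

```bash
python3 - <<'E'
from h import *
o=get_obs();print(o['time'],o['tool_pos'],o['wrist_force'],o['wrist_torque'],o['width'],o['ee_rot'])
s=snap('side','side13')
b=cv2.resize(s['color'][230:305,225:305],None,fx=8,fy=8,interpolation=cv2.INTER_LANCZOS4)
b=np.clip(b.astype(float)*1.3,0,255).astype(np.uint8)
cv2.imwrite('pics/s13.png',b[:,:,::-1])
# drawer in top11
t=load('top11')
b=cv2.resize(t['color'][170:225,195:305],None,fx=7,fy=7,interpolation=cv2.INTER_LANCZOS4)
b=np.clip(b.astype(float)*1.8,0,255).astype(np.uint8)
cv2.imwrite('pics/t11z.png',b[:,:,::-1])
E
```

```text
30.95 [ 0.5300327  -0.39301107  0.10584728] [-0.31295972 -0.13031178 -1.22868045] [-0.02889949 -0.06632091 -0.00758155] 0.017720411011264894 [ 3.14150820e+00 -1.44156357e-04  4.45033206e-02]
```

View pics/s13.png

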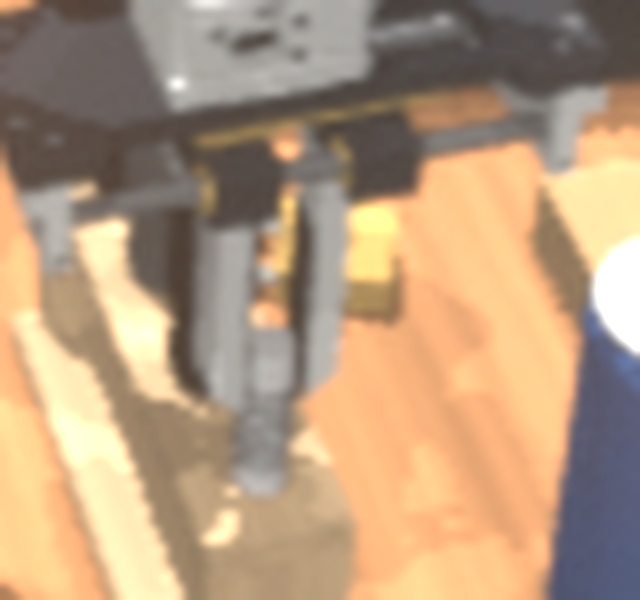

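View pics/t11z.png

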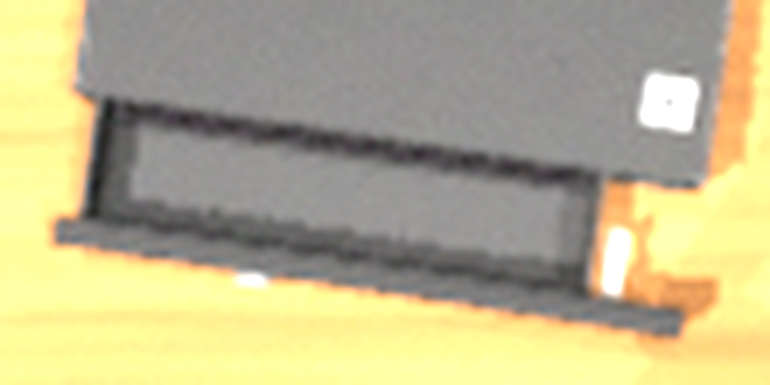

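Request:
send_rows(rows=[0, 0, -1, 0, 0, 0, 0.1, 0, 0, 0, 0, 0, 0, 0.1, 0, 0, 0, 0, 0, 0, 0.4, 0, 0, 0, 0, 0, 0, 0.4, 0, 0, 0, 0, 0, 0, 0.4, 0, 0, 0, 0, 0, 0, 0.4, 0, 0, 10, 0, 0, 0, 0.4, 0, 0, 20, 0, 0, 0, 0.4])

```text
time: 32.0
tool_pos: [0.5295, -0.3926, 0.1346]
ee_rot: [-3.14, 0.001, 0.044]
wrist_force: [-1.2, -1.5, -0.3]
width: 0.0373
```

```bash
python3 - <<'E'
from h import *
o=get_obs();print(o['time'],o['tool_pos'],o['wrist_force'],o['width'],o['ee_rot'])
s=snap('side','side14')
b=cv2.resize(s['color'][230:305,225:305],None,fx=8,fy=8,interpolation=cv2.INTER_LANCZOS4)
b=np.clip(b.astype(float)*1.3,0,255).astype(np.uint8)
cv2.imwrite('pics/s14.png',b[:,:,::-1])
t=load('top11')
f=lambda a,b,z:onz(t,(195+a/7-.5,170+b/7-.5),z)
L=f(56,231,.087);R=f(681,322,.087);print(L,R,np.linalg.norm(L-R),(L+R)/2,np.degrees(np.arctan2(-(L-R)[0],(L-R)[1])))
print('pts',f(368,275,.087)); 
CL=f(80,95,.092);CR=f(700,186,.092);print(CL,CR,np.linalg.norm(CL-CR),np.degrees(np.arctan2(-(CL-CR)[0],(CL-CR)[1])))
E
```

```text
32.0 [ 0.52954178 -0.39261187  0.13455869] [-1.16102543 -1.48603458 -0.28107123] 0.03732326304981684 [-3.14017376e+00  1.39544593e-03  4.44623230e-02]
[0.58432185 0.22533433 0.087     ] [ 0.53267732 -0.09451846  0.087     ] 0.3239953102720557 [0.55849958 0.06540794 0.087     ] -9.172013975702844
pts [0.55920317 0.06522738 0.087     ]
[0.65382312 0.21168628 0.092     ] [ 0.60189582 -0.10525673  0.092     ] 0.3211686723973282 -9.304558227345492
```

View pics/s14.png

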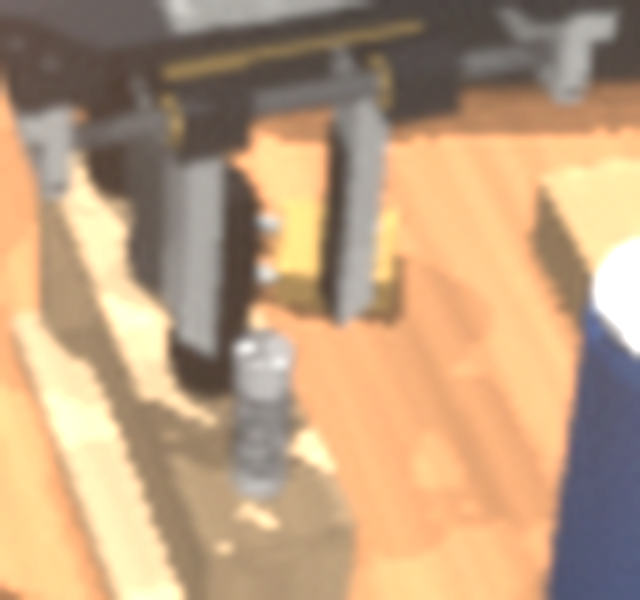

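Request:
send_rows(rows=[0, 0, 40, 0, 0, 0, 0.5, 0, 0, 45, 0, 0, 0, 0.5, 0, 0, 35, 0, 0, 0, 0.5, 0, 20, 0, 0, 0, 0, 0.5, 0, 50, 0, 0, 0, 0, 0.5, 0, 55, 0, 0, 0, 0, 0.5, 0, 55, 0, 0, 0, 0, 0.5, 0, 55, 0, 0, 0, -6, 0.5])

```text
time: 33.05
tool_pos: [0.5288, -0.1549, 0.2527]
ee_rot: [-3.14, 0.002, -0.063]
wrist_force: [0.9, 0.1, 0.7]
width: 0.0471
```

Request:
send_rows(rows=[7, 55, 0, 0, 0, -5.75, 0.5, 7, 55, 0, 0, 0, 0, 0.5, 7, 50, 0, 0, 0, 0, 0.5, 8, 40, 0, 0, 0, 0, 0.5, 0, 23, -30, 0, 0, 0, 0.5, 0, 0, -50, 0, 0, 0, 0.5, 0, 0, -20, 0, 0, 0, 0.5, 0, 0, 0, 0, 0, 0, 0.5])

```text
time: 34.05
tool_pos: [0.5559, 0.0659, 0.1507]
ee_rot: [3.141, 0.007, -0.16]
wrist_force: [0.7, 0.4, 0.5]
width: 0.0473
```

```bash
python3 - <<'E'
from h import *
o=get_obs();print(o['time'],o['tool_pos'],o['wrist_force'],o['width'],o['ee_rot'])
s=snap('side','side15');t=snap('top','top15')
b=cv2.resize(s['color'][130:260,160:330],None,fx=4.6,fy=4.6,interpolation=cv2.INTER_LANCZOS4)
b=np.clip(b.astype(float)*1.3,0,255).astype(np.uint8)
cv2.imwrite('pics/s15.png',b[:,:,::-1])
b=cv2.resize(t['color'][140:240,190:330],None,fx=5.6,fy=5.6,interpolation=cv2.INTER_LANCZOS4)
b=np.clip(b.astype(float)*1.5,0,255).astype(np.uint8)
cv2.imwrite('pics/t15.png',b[:,:,::-1])
E
```

```text
34.05 [0.55590459 0.06585516 0.15074414] [0.69811617 0.35473117 0.53328045] 0.0473374833344405 [ 3.1405163   0.00746794 -0.1595883 ]
```

View pics/s15.png

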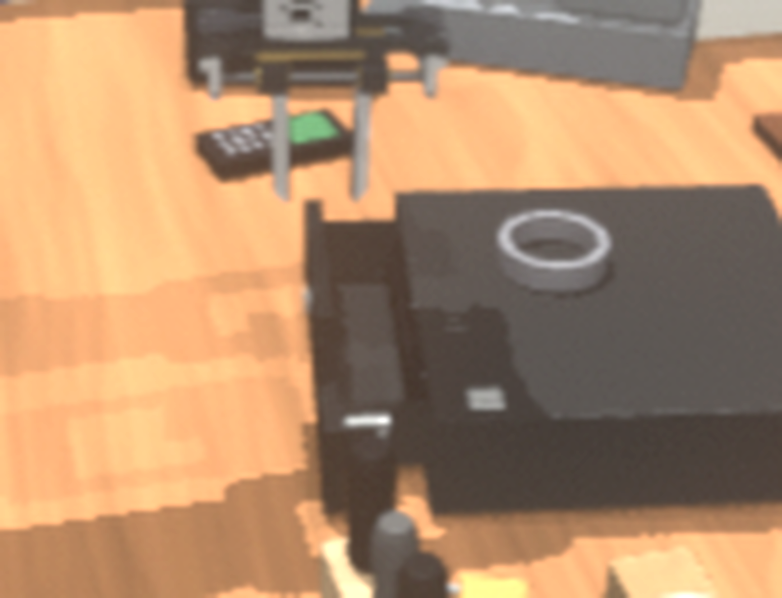

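View pics/t15.png

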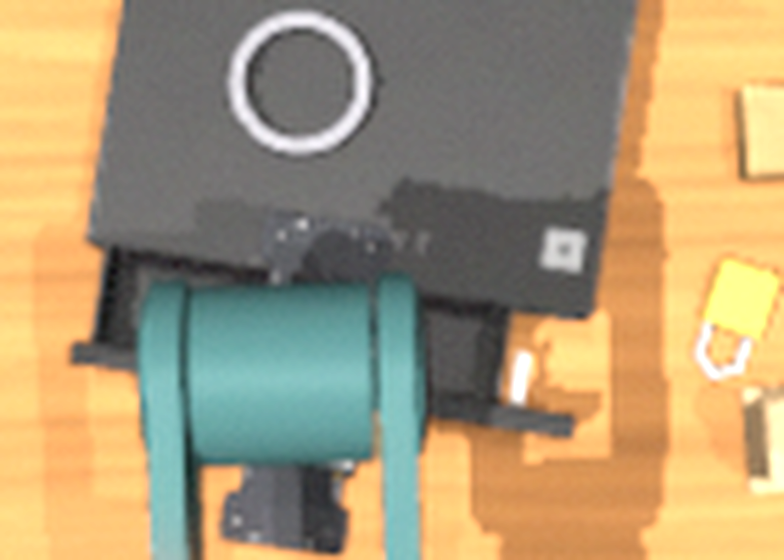

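Request:
send_rows(rows=[2, 0, -20, 0, 0, 0, 0.5, 0, 0, -20, 0, 0, 0, 0.5, 0, 0, -20, 0, 0, 0, 0.5, 0, 0, -15, 0, 0, 0, 0.5, 0, 0, -10, 0, 0, 0, 0.5, 0, 0, -5, 0, 0, 0, 0.5, 0, 0, 0, 0, 0, 0, 0.5, 0, 0, 0, 0, 0, 0, 0.5])

```text
time: 35.15
tool_pos: [0.5615, 0.065, 0.0656]
ee_rot: [-3.141, -0.001, -0.161]
wrist_force: [0.0, 0.6, -0.3]
width: 0.0469
```

```bash
python3 - <<'E'
from h import *
o=get_obs();print(o['time'],o['tool_pos'],o['wrist_force'],o['width'],o['ee_rot'])
s=snap('side','side16')
b=cv2.resize(s['color'][130:230,190:290],None,fx=6,fy=6,interpolation=cv2.INTER_LANCZOS4)
b=np.clip(b.astype(float)*1.3,0,255).astype(np.uint8)
cv2.imwrite('pics/s16.png',b[:,:,::-1])
E
```

```text
35.15 [0.56154305 0.06499315 0.06555232] [ 0.0105297   0.62011303 -0.25649162] 0.04690307125969454 [-3.14134253e+00 -1.44000166e-03 -1.60636861e-01]
```

View pics/s16.png

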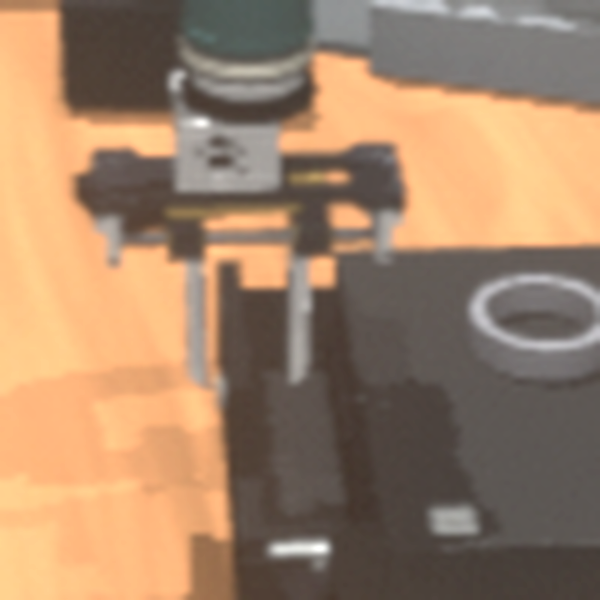

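Request:
send_rows(rows=[-2, 0, -4, 0, 0, 0, 0.5, -1, 0, -4, 0, 0, 0, 0.5, 0, 0, 0, 0, 0, 0, 0.1, 0, 0, 0, 0, 0, 0, 0.1, 0, 0, 0, 0, 0, 0, 0.1, 0, 0, 0, 0, 0, 0, 0.1, 0, 0, 0, 0, 0, 0, 0.1, 0, 0, 0, 0, 0, 0, 0.1])

```text
time: 36.2
tool_pos: [0.558, 0.065, 0.0568]
ee_rot: [3.142, -0.0, -0.161]
wrist_force: [0.2, -0.5, -0.6]
width: 0.0095
```

```bash
python3 - <<'E'
from h import *
o=get_obs();print(o['time'],o['tool_pos'],o['wrist_force'],o['width'],o['ee_rot'])
s=snap('side','side17');t=snap('top','top17')
b=cv2.resize(s['color'][130:230,190:290],None,fx=6,fy=6,interpolation=cv2.INTER_LANCZOS4)
b=np.clip(b.astype(float)*1.5,0,255).astype(np.uint8)
cv2.imwrite('pics/s17.png',b[:,:,::-1])
b=cv2.resize(t['color'][140:240,190:330],None,fx=5.6,fy=5.6,interpolation=cv2.INTER_LANCZOS4)
b=np.clip(b.astype(float)*1.5,0,255).astype(np.uint8)
cv2.imwrite('pics/t17.png',b[:,:,::-1])
E
```

```text
36.2 [0.55800834 0.06498598 0.05682642] [ 0.22441588 -0.483685   -0.55790541] 0.009462079897348052 [ 3.14155492e+00 -9.68296262e-05 -1.60589300e-01]
```

View pics/s17.png

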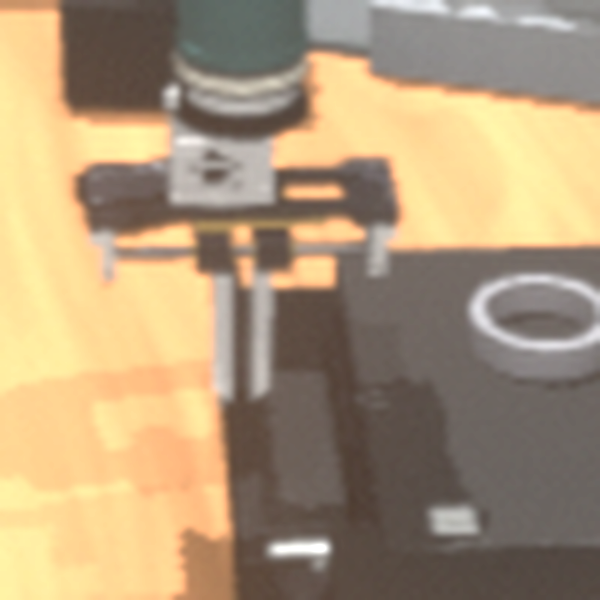

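View pics/t17.png

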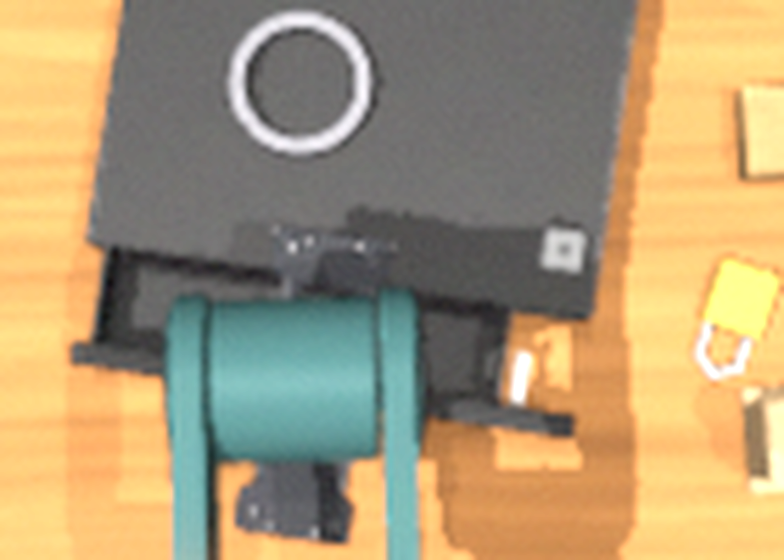

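Request:
send_rows(rows=[0, 0, 3, 0, 0, 0, 0.5, 0, 0, 0, 0, 0, 0, 0.5, 0, 0, 0, 0, 0, 0, 0.5, 0, 0, 0, 0, 0, 0, 0.5, 0, 0, -6, 0, 0, 0, 0.5, 0, 0, -6, 0, 0, 0, 0.5, 0, 0, -5, 0, 0, 0, 0.5, 0, 0, 0, 0, 0, 0, 0.5])

```text
time: 37.3
tool_pos: [0.5574, 0.065, 0.0419]
ee_rot: [3.141, 0.002, -0.161]
wrist_force: [0.6, -0.1, -0.9]
width: 0.0467
```

```bash
python3 - <<'E'
from h import *
o=get_obs();print(o['time'],o['tool_pos'],o['wrist_force'],o['width'],o['ee_rot'])
s=snap('side','side18')
b=cv2.resize(s['color'][150:220,200:280],None,fx=8,fy=8,interpolation=cv2.INTER_LANCZOS4)
b=np.clip(b.astype(float)*2,0,255).astype(np.uint8)
p=np.array([.5585,.065,.087]);n=np.array([-.987,.16,0]);tp=o['tool_pos']
for q,c in [(p+n*.008,(255,0,0)),(p-n*.008,(255,0,0)),(tp,(0,255,0)),(tp+[0,0,.03],(0,0,255))]:
  u=(proj(s,[q])[0]-[200,150]+.5)*8;cv2.circle(b,tuple(int(v) for v in u),4,c,-1)
cv2.imwrite('pics/s18.png',b[:,:,::-1])
E
```

```text
37.3 [0.55739577 0.06496388 0.04189698] [ 0.62998009 -0.06690654 -0.91877274] 0.0467013746389659 [ 3.14127249e+00  1.52132396e-03 -1.60619840e-01]
```

View pics/s18.png

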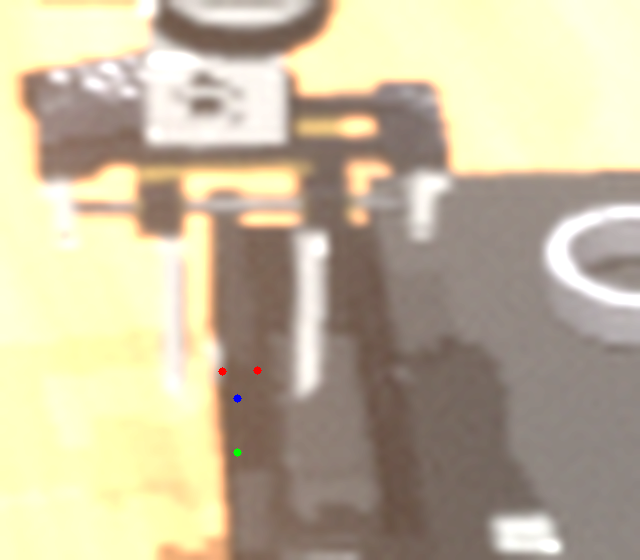

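Request:
send_rows(rows=[0, 0, -6, 0, 0, 0, 0.5, 0, 0, -6, 0, 0, 0, 0.5, 0, 0, -3, 0, 0, 0, 0.1, 0, 0, 0, 0, 0, 0, 0.1, 0, 0, 0, 0, 0, 0, 0.1, 0, 0, 0, 0, 0, 0, 0.1, 0, 0, 0, 0, 0, 0, 0.1, 0, 0, 0, 0, 0, 0, 0.1])

```text
time: 38.35
tool_pos: [0.5581, 0.065, 0.028]
ee_rot: [-3.142, -0.0, -0.161]
wrist_force: [-0.3, -0.1, 1.4]
width: 0.0159
```

Request:
send_rows(rows=[-5, 0.8, 0, 0, 0, 0, 0.1, -9.9, 1.6, 0, 0, 0, 0, 0.1, -9.9, 1.6, 0, 0, 0, 0, 0.1, -9.9, 1.6, 0, 0, 0, 0, 0.1, -9.9, 1.6, 0, 0, 0, 0, 0.1, -9.9, 1.6, 0, 0, 0, 0, 0.1, -9.9, 1.6, 0, 0, 0, 0, 0.1, -9.9, 1.6, 0, 0, 0, 0, 0.1])

```text
time: 39.35
tool_pos: [0.4832, 0.0775, 0.028]
ee_rot: [-3.141, -0.001, -0.161]
wrist_force: [3.0, 1.4, 0.2]
width: 0.0158
```

Request:
send_rows(rows=[-8.9, 1.4, 0, 0, 0, 0, 0.1, -8.9, 1.4, 0, 0, 0, 0, 0.1, -7.9, 1.3, 0, 0, 0, 0, 0.1, -6, 1, 0, 0, 0, 0, 0.1, -4, 0.6, 0, 0, 0, 0, 0.1, -2, 0.3, 0, 0, 0, 0, 0.1, 0, 0, 0, 0, 0, 0, 0.1, 0, 0, 0, 0, 0, 0, 0.1])

```text
time: 40.35
tool_pos: [0.4454, 0.0837, 0.0279]
ee_rot: [-3.14, 0.001, -0.161]
wrist_force: [1.3, 5.9, 1.5]
width: 0.0156
```

```bash
python3 - <<'E'
from h import *
o=get_obs();print(o['time'],o['tool_pos'],o['wrist_force'],o['width'],o['ee_rot'])
print(np.linalg.norm(o['tool_pos'][:2]-[.5581,.065]))
E
```

```text
40.35 [0.44537629 0.08372376 0.02794718] [1.33057534 5.89417285 1.53303556] 0.01564741932031735 [-3.14039730e+00  9.17122177e-04 -1.60509400e-01]
0.11426816679231384
```

Request:
send_rows(rows=[-1, 0, 0, 0, 0, 0, 0.1, -1, 0, 0, 0, 0, 0, 0.1, -1, 0, 0, 0, 0, 0, 0.1, -1, 0, 0, 0, 0, 0, 0.1, -1, 0, 0, 0, 0, 0, 0.1, 0, 0, 0, 0, 0, 0, 0.1, 0, 0, 0, 0, 0, 0, 0.1, 0, 0, 0, 0, 0, 0, 0.1])

```text
time: 41.35
tool_pos: [0.4415, 0.0844, 0.028]
ee_rot: [-3.139, -0.001, -0.16]
wrist_force: [4.4, 7.0, -0.2]
width: 0.0161
```

Request:
send_rows(rows=[0, 0, 0, 0, 0, 0, 0.45, 0, 0, 0, 0, 0, 0, 0.45, 0, 0, 0, 0, 0, 0, 0.45, 0, 0, 0, 0, 0, 0, 0.45, 0, 0, 10, 0, 0, 0, 0.45, 0, 0, 25, 0, 0, 0, 0.45, 0, 0, 35, 0, 0, 0, 0.45, 0, 0, 40, 0, 0, 0, 0.45])

```text
time: 42.35
tool_pos: [0.4406, 0.0829, 0.1392]
ee_rot: [3.141, 0.0, -0.161]
wrist_force: [-0.6, 0.0, -0.9]
width: 0.0423
```

Request:
send_rows(rows=[0, 0, 40, 0, 0, 0, 0.45, -10, 0, 40, 0, 0, 0, 0.45, -30, 0, 20, 0, 0, 0, 0.45, -40, 0, 0, 0, 0, 0, 0.45, -40, 0, 0, 0, 0, 0, 0.45, -30, 0, 0, 0, 0, 0, 0.45, 0, 0, 0, 0, 0, 0, 0.45, 0, 0, 0, 0, 0, 0, 0.45])

```text
time: 43.35
tool_pos: [0.2916, 0.083, 0.2382]
ee_rot: [-3.141, -0.001, -0.161]
wrist_force: [0.7, -0.4, 0.5]
width: 0.0423
```

```bash
python3 - <<'E'
from h import *
o=get_obs();print(o['time'],o['tool_pos'],o['wrist_force'],o['width'])
s=snap('side','side20');t=snap('top','top20')
a=cv2.resize(t['color'][140:250,190:400],None,fx=3.8,fy=3.8,interpolation=cv2.INTER_CUBIC)
b=cv2.resize(s['color'][165:325,180:360],None,fx=3.7,fy=3.7,interpolation=cv2.INTER_CUBIC)
a=np.clip(a.astype(float)*1.4,0,255).astype(np.uint8)
cv2.imwrite('pics/t20.png',a[:,:,::-1]);cv2.imwrite('pics/s20.png',b[:,:,::-1])
E
```

```text
43.35 [0.29162171 0.08296467 0.23823067] [ 0.70856596 -0.36396543  0.50890393] 0.042349531419784835
```

View pics/t20.png

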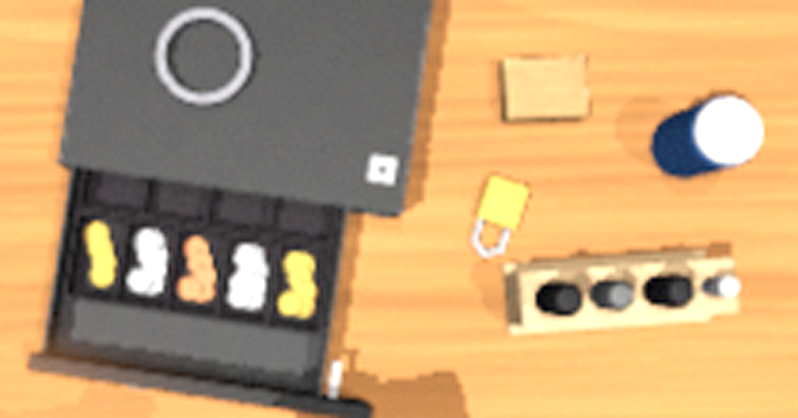

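View pics/s20.png

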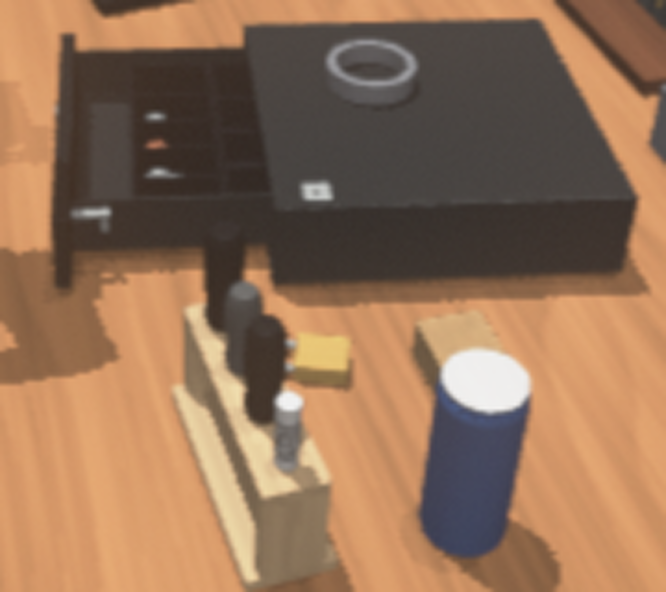

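```bash
python3 - <<'E'
from h import *
t=load('top20');s=load('side20')
f=lambda a,b,z:onz(t,(190+a/3.8-.5,140+b/3.8-.5),z)
L=f(30,362,.087);R=f(370,408,.087);c=(L+R)/2;print(L,R,c)
d=c-np.array([.628,.054,.087]);print('drawer', -(d@[.987,-.16,0])-.008, 'from ajar', np.linalg.norm(c-[.5585,.0654,.087])+.0626)
a=load('side0')['color'][262:295,245:272].astype(int);b=s['color'][262:295,245:272].astype(int);print('rod diff',abs(a-b).mean(),abs(a-b).max())
o=get_obs();print(abs(o['qvel']).max())
E
```

```text
[0.4690376  0.24456615 0.087     ] [ 0.42139486 -0.07466669  0.087     ] [0.44521623 0.08494973 0.087     ]
drawer 0.17735954078769187 from ajar 0.17755827580542904
rod diff 2.4118967452300786 35
0.0061715790012898345
```

```bash
python3 -c "
from bench import *
print(close_job())"
```

```text
the job is handed in; nothing more can be done
None
```

I released the drawer with the rod, put the rod back in its stand, pulled the drawer out and handed the job in at about 43 s of the 69 s allowed.

- **Latch:** The rod met the latch pin about 44 mm below the case top. It let go as I pressed. The highest wrist reading I saw was about 8.5 N, but forces were only read at the end of each move call. I stopped there; a picture showed the drawer ajar.
- **Rod:** It is back upright in its own hole, seated on its shoulder. Its patch of the side view is nearly the same as at the start (mean pixel difference 2.4).
- **Drawer:** I pulled it 118 mm by the arm's reading, which puts it near 0.181 m. The last top picture gives about 0.177 m. Both are above the 0.165 m needed. I let go, and the arm was clear with the wrist force near zero.
- **Everything else:** In the last pictures the screwdrivers, can, padlock, screw box and tape roll look unmoved. The card reader was outside those close-ups, so I did not check it again at the end.

**Disagreement:** The fingertips sat about 20–30 mm above the reported TCP height in the pictures. Because of that, the first pinch on the drawer panel closed on nothing. I reopened, went 29 mm lower and got a firm hold (15.9 mm opening on the 16 mm panel).

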